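Serve the iced cookie from the baking sheet with a turner

TASK

Use the metal turner to move the big iced cookie from the baking sheet to the round marble board: slide the blade under it (the sheet's turned-up edge keeps it from running away), carry it over and let it slide off gently, so that it lies flat and wholly on the board, star side up. Keep the gripper's fingers off the cookie, do not drop it or press it hard enough to break it, and leave the other things where they are. Finally lay the turner flat on the bare table top.

Things in the scene. Friction and masses are not known exactly. Their poses are not given: they have to be found in the camera images.
- cookie: round tan cookie, mint icing with a white star on top; 108 mm wide, 11 mm thick, 70 g; too wide for the gripper. Underside flat over 92 mm; from there the edge curves up and out to its widest line 5 mm up, so a thin blade runs under it. Friction about 0.3 on everything: it slides down a blade tilted over 20 degrees. Origin: centre of the underside; z up out of the icing. Starts flat on the sheet.
- turner: steel offset turner, 195 g, lying on the table, nose away from the robot. Blade 105 mm long (x), 85 mm wide (y), 2 mm thick. Origin: centre of the blade's underside; x to the nose, z up. A cranked neck rises from the rear edge to a level black handle, 20 mm wide, 16 mm high, from x = -85 to -205 mm, centre line 48 mm up. It balances at x = -32 mm, so it lies blade flat, handle clear of the table.
- turner_nose (a point): middle of the blade's front edge, on the underside (x = +52.5 mm from the turner's origin)
- turner_grip (a point): centre of the handle near its front end, 102 mm behind the blade's centre and 48 mm above the underside: a good place to grip, fingers closing across the 20 mm width
- sheet: aluminium baking sheet on a cork mat, fixed. Origin: under its centre at table height. Metal 260 mm (x) by 240 mm (y), its flat top 7 mm above the table; the cork shows 5 mm beyond it at both x ends. Three edges are flat and open; the +y edge is turned up to 15 mm above the flat, leaning out 15 degrees.
- sheet_stop (a point): middle of the foot of the turned-up edge, on the sheet's upper surface (sheet x = 0, y = +119.5 mm, 7 mm above the table); the edge runs along the sheet's x. A cookie pushed along +y rests against the edge with its centre about 54 mm short of this line.
- board: round flat serving board of white marble, 230 mm across, 12 mm thick, no rim, fixed to the table. Origin: centre of the underside.
- board_top (a point): centre of the marble board's upper face, 12 mm above the table, z up
- favor_box: closed mint-green plastic favor box with white ribbon, 79 mm square, 70 mm high; stands loose; a bystander. Origin: centre of the underside.
- night_light: star-shaped yellow plastic night light on a small white base with a red toggle, 110 mm across, 121 mm high, stands loose; a bystander. Origin: centre of the underside.
- slinky: metal slinky coil standing on end, 61 mm across, 57 mm high, loose; a bystander. Origin: centre of the underside.
- ramekin: white ceramic ramekin, 90 mm across, 45 mm high, loose, with a violet rubber ball of 54 mm lying in it; a bystander. Origin: centre of the underside.
Mind the look-alikes: they are no part of the job. Leave any black or pink look-alike of the cookie alone.

How it is judged:
By the outcome, as a careful person would: the job done as asked, in the order asked, and still so for the second after the job is handed in, with the robot touching nothing.
It also fails if it takes over 67 s, if anything falls off the work surface, if the arm or the gripper's body presses on something with over 40 N, if the wrist force passes 120 N, or if a joint passes its speed limit or range.

ROBOT

A 6-joint arm with a two-finger parallel gripper is mounted at the origin on the work surface. World frame = base frame: x ahead of the robot, y to its left, z up, the work surface at z = 0. Lengths are in m, angles in rad, forces in N, time in s.
With the tool pointing down it reaches from about 0.375 to 0.975 m from the base axis. Payload 3.8 kg.
Tool frame: the origin (TCP) lies midway between the tips of the shut fingers; the grasp point (between the pads) lies 19 mm behind it (arm.pinch_z is the z of the grasp point in the tool frame, in m); z points along the fingers, x is the direction in which the jaws open and shut, and the axes are right-handed (so a half turn about z gives the same grasp; the last joint's range is limited). The gripper opens to 85 mm and grips with 20 to 120 N. Pads are 22 mm wide; open, the fingers measure 114 mm over their backs; the gripper's body (76 mm by 85 mm) begins 54 mm behind the grasp point. The pads swing forward as they close: fully open they stand 13 mm farther back than shut.
Start: joints at [1.281, 0.264, 1.604, -0, 1.274, -0.037], TCP at [0.169, 0.654, 0.21] pointing down, gripper open.
Joint ranges: [-2.63, 2.63], [-0.94, 2.18], [0.31, 2.57], [-1.31, 4.45], [0, 2.66], [-2.55, 2.55]. Speed limits (rad/s): [2.57, 2.57, 3.14, 3.14, 3.14, 3.14].

INTERFACE

Orientations are given as a 3x3 rotation matrix whose columns are the frame's x, y, z axes.
In Python, from cell import status, get_image, ticket, arm gives the robot as it stands.
- The arm moves only by the tool arm_command, never from a script. Its arguments are lists of equal length, an entry for each row: "delta_pos": the shift along the tool's x, y, z in units of 60 mm (1.0 is 60 mm), a list of three; "dr": the turn, a rotation vector about the tool's x, y, z in units of 10 degrees (1.0 is 10 degrees), a list of three. In form: {"delta_pos": [[x, y, z], ...], "dr": [[rx, ry, rz], ...]}. A call has 1 to 5 rows; each row is the pose to reach, as a shift and turn from the pose commanded when the call began, along the tool's axes at that moment; what a row does not reach only later rows make up. A row lasts 1/8 s, in which the tool goes at most 62.5 mm and 10.7 degrees, less where a joint would pass 70% of its speed; a pose out of reach is approached as far as the arm can. A call with a gripper value outside its range is refused whole. "hand" is the opening in per cent of the stroke, from 0 (shut) to 100 (fully open), set as the call begins (left out, the last holds). The fingers move at their own pace and stop on an object; "grip_force" is the grip in N (left out, the last holds). Time passes only in rows, so rows that repeat a pose let the fingers close. It gives the time, the measured TCP pose, the force and the opening at its end, in the units of the state.
- status.read_state(): the state, without advancing time (a new reading comes with each control period).
- get_image(name): name is "side" or "top"; returns a dict with "color" (480x640x3 uint8, blue, green, red), "z_map" (480x640 float32, m along the optical axis (not along the pixel's ray), 0 where there is no reading), "fx", "fy", "cx", "cy" (pixels), "pose" (4x4, takes a point from camera to world coordinates). Camera axes: x right, y down, z forward; pixel columns grow to the right and rows downward; lengths in m; the calibration is good to about 2 mm. A picture is of the moment at which its call begins.
- ticket.job_done(): hands the job in, once; it reports no verdict.
The state is a dict: "time": time; "joint_pos": joint angles; "joint_velocities": joint speeds; "joint_efforts": joint torques, N m; "ee_pos": TCP position; "tool_rot": TCP orientation; "contact_force": force on the tool from outside, world axes, zero at the start; "wrist_torque": the same for the moment, N m; "finger_gap": finger opening in m.
Only numpy, scipy, OpenCV 4.12 (cv2) and the standard library are available. Lean on these libraries where they do the work, as an engineer would, in place of code of your own. Each camera call takes 0.05 s, during which the arm holds its last target.

## Working session

There is one attempt and no reset: what is moved stays moved. The work goes in short steps, Python scripts to look and compute and a tool call to move; the robot and the scene stay as the last step left them, time stands still between calls to the robot, and variables do not carry over. Pictures are saved under pics/ and viewed, and the job is handed in when it is done.

Besides the shell and the picture viewer there is one more tool, called after ">>>" by a JSON object that holds its "op" and its "data". arm_command: Moves the arm, as the interface text tells. Its arguments: {"type":"object","properties":{"delta_pos":{"type":"array","items":{"type":"array","items":{"type":"number"}}},"dr":{"type":"array","items":{"type":"array","items":{"type":"number"}}},"hand":{"type":"number"},"grip_force":{"type":"number"}},"required":["delta_pos","dr"]}

```bash
ls; mkdir -p pics; python3 - <<'E'
from cell import status,get_image,arm
import cv2,numpy as np
s=status.read_state();print(s)
for n in("side","top"):
    d=get_image(n);cv2.imwrite(f"pics/{n}0.png",d["color"]);print(n,d["fx"],d["fy"],d["cx"],d["cy"]);print(np.round(d["pose"],4))
    np.savez(f"{n}0.npz",**d)
print([a for a in dir(arm) if a[0]!='_'],arm.pinch_z)
E
```

```text
pics
{'time': 0.0, 'joint_pos': array([ 1.28110295e+00,  2.64749588e-01,  1.60540930e+00,  1.64711463e-05,
        1.27371179e+00, -3.68921977e-02]), 'joint_velocities': array([-8.55495002e-04,  5.02196746e-04, -6.03324740e-05, -1.56423238e-03,
        6.90422359e-04, -4.75085710e-04]), 'joint_efforts': array([ 4.15376480e-04, -5.15130258e+01, -3.67309034e+01, -6.77147546e-05,
        1.30864192e-02, -1.16130329e-05]), 'ee_pos': array([0.16859094, 0.65277908, 0.20854544]), 'tool_rot': array([[ 2.50121006e-01,  9.68214356e-01, -6.65829683e-04],
       [ 9.68211910e-01, -2.50121872e-01, -2.17860208e-03],
       [-2.27589237e-03, -9.97500873e-05, -9.99997405e-01]]), 'contact_force': array([0.45342002, 0.11927051, 0.36903916]), 'wrist_torque': array([0.02656753, 0.00632991, 0.02654008]), 'finger_gap': 0.08566886395436382}
side 598.8171240484287 598.8171240484287 313.4296908154649 242.37484677447176
[[ 0.6678  0.4701 -0.5771  1.7489]
 [ 0.7442 -0.4384  0.504  -0.9892]
 [-0.0161 -0.766  -0.6426  1.3094]
 [ 0.      0.      0.      1.    ]]
top 546.5225535210193 546.5225535210193 308.3546560753032 238.33740161999395
[[ 2.7400e-02 -9.9690e-01  7.3600e-02  4.9060e-01]
 [-9.9960e-01 -2.7400e-02  1.5000e-03  5.1000e-03]
 [ 6.0000e-04 -7.3600e-02 -9.9730e-01  1.7743e+00]
 [ 0.0000e+00  0.0000e+00  0.0000e+00  1.0000e+00]]
['Unreachable', 'pinch_z'] -0.0187
```

View pics/top0.png

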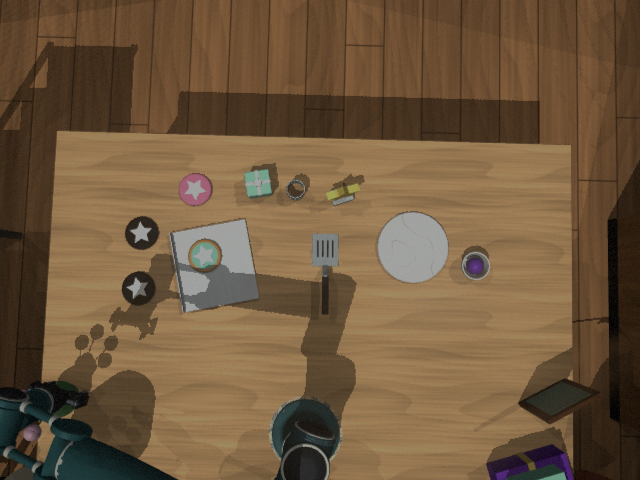

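View pics/side0.png

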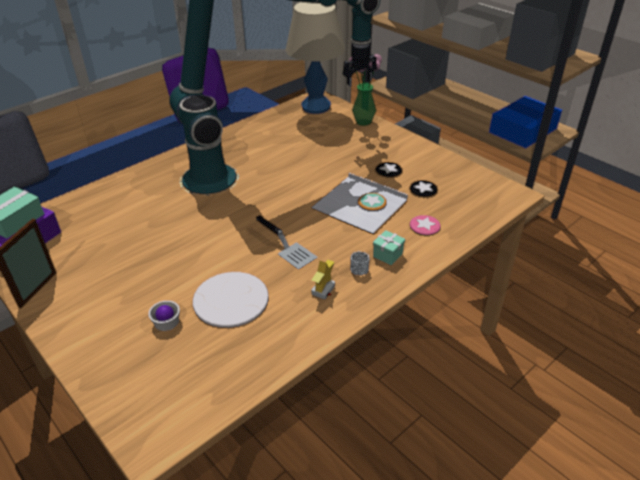

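Candidates for the cookie in the top image are mint on the sheet (205,255), pink (195,189), black (142,233) and black (138,288). By the description it is the mint one on the sheet. I'll check that in a close crop.

```bash
cat > h.py <<'E'
import numpy as np,cv2
def load(n): return dict(np.load(n))
def ray(d,u,v,z):
    T=d["pose"];r=T[:3,:3]@np.array([(u-d["cx"])/d["fx"],(v-d["cy"])/d["fy"],1.]);o=T[:3,3]
    return o+r*(z-o[2])/r[2]
def proj(d,p):
    T=d["pose"];c=T[:3,:3].T@(np.asarray(p)-T[:3,3]);return np.array([c[0]/c[2]*d["fx"]+d["cx"],c[1]/c[2]*d["fy"]+d["cy"]])
def cloud(d):
    v,u=np.mgrid[:480,:640];z=d["z_map"];P=np.stack([(u-d["cx"])/d["fx"]*z,(v-d["cy"])/d["fy"]*z,z],-1)
    return P@d["pose"][:3,:3].T+d["pose"][:3,3]
E
python3 - <<'E'
from h import *
d=load("top0.npz");c=d["color"]
a=cv2.resize(c[210:325,150:270],None,fx=5,fy=5,interpolation=cv2.INTER_CUBIC)
cv2.imwrite("pics/c1.png",a)
cv2.imwrite("pics/c2.png",cv2.resize(c[205:325,300:490],None,fx=4,fy=4,interpolation=cv2.INTER_CUBIC))
P=cloud(d)
for u,v in[(325,250),(325,295),(205,255),(235,240),(413,247),(350,350),(172,232),(240,280)]:print(u,v,P[v,u].round(4))
E
```

```text
325 250 [ 0.585  -0.0474  0.0011]
325 295 [ 0.4413 -0.0492  0.0585]
205 255 [0.5573 0.3377 0.0211]
235 240 [0.6089 0.2447 0.011 ]
413 247 [ 0.6022 -0.3318  0.0076]
350 350 [ 0.2661 -0.1358 -0.0013]
172 232 [0.6299 0.4516 0.0028]
240 280 [0.4804 0.2243 0.0066]
```

View pics/c1.png

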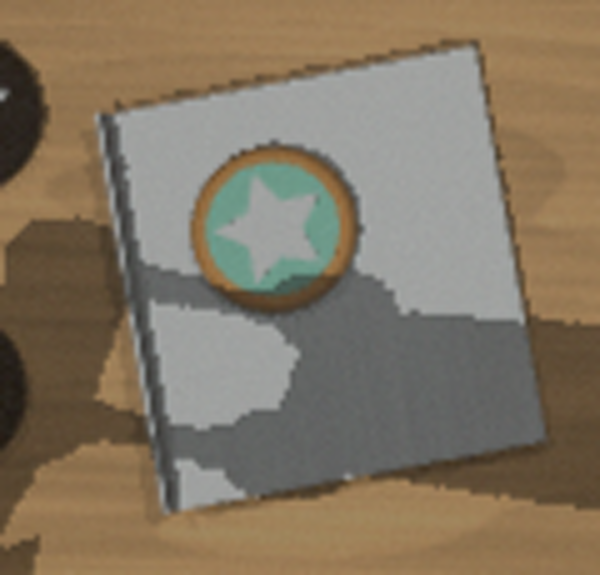

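View pics/c2.png

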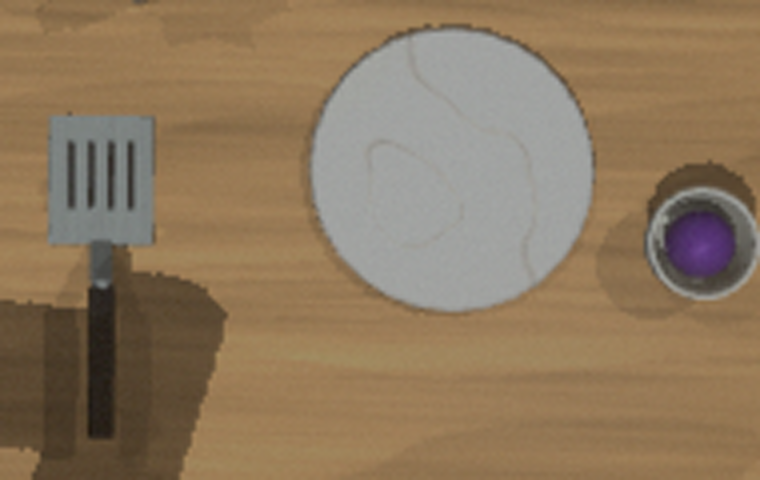

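The crop confirms it: mint icing with a white star, lying on the sheet whose turned-up edge is at the left (+y). The turner blade is at (325,250) and the handle at (325,295). Next I'll measure all of it.

```bash
python3 - <<'E'
from h import *
d=load("top0.npz");c=d["color"];hsv=cv2.cvtColor(c,cv2.COLOR_BGR2HSV);S=hsv[...,1].astype(int);V=hsv[...,2].astype(int)
def comp(m,x0,y0,x1,y1,seed):
    k=np.zeros(m.shape,np.uint8);k[y0:y1,x0:x1]=m[y0:y1,x0:x1]
    n,l,st,ce=cv2.connectedComponentsWithStats(k)
    i=l[seed[1],seed[0]];return (l==i).astype(np.uint8)
# cookie: orange ring + inside
m=(S>60)
k=comp(m,178,230,240,300,(191,256))
cn=max(cv2.findContours(k,0,1)[0],key=cv2.contourArea)
(cx,cy),r=cv2.minEnclosingCircle(cn);e=cv2.fitEllipse(cn);print("cookie",cx,cy,r,e)
p=ray(d,e[0][0],e[0][1],.012);print(p, "diam",(e[1][0]+e[1][1])/2*(1.7743-.012)/546.5)
# board
m=(S<50)
k=comp(m,370,200,456,295,(413,247));cn=max(cv2.findContours(k,0,1)[0],key=cv2.contourArea);e=cv2.fitEllipse(cn)
b=ray(d,e[0][0],e[0][1],.012);print("board",e,b,"diam",(e[1][0]+e[1][1]+2)/2*(1.762)/546.5)
# sheet
m=(S<60)|0
k=comp(m,165,212,270,320,(230,235));k=cv2.morphologyEx(k,3,np.ones((9,9),np.uint8))
cn=max(cv2.findContours(k,0,1)[0],key=cv2.contourArea);R=cv2.minAreaRect(cn);B=cv2.boxPoints(R);print("sheet",R)
for q in B:print(q,ray(d,*q,.007).round(4))
# blade
m=(S<70)
k=comp(m,308,230,344,267,(316,250));cn=max(cv2.findContours(k,0,1)[0],key=cv2.contourArea);R=cv2.minAreaRect(cn);print("blade",R)
for q in cv2.boxPoints(R):print(q,ray(d,*q,.002).round(4))
# handle
m=(V<60)
k=comp(m,318,270,334,318,(325,295));ys,xs=np.nonzero(k);print("handle",xs.min(),xs.max(),ys.min(),ys.max())
cn=max(cv2.findContours(k,0,1)[0],key=cv2.contourArea);R=cv2.minAreaRect(cn);print(R)
for y in(280,290,300,310):
    x=np.nonzero(k[y])[0];print(y,x.min(),x.max(),ray(d,x.mean(),y,.056).round(4))
E
```

```text
cookie 319.5 239.5 399.30010986328125 ((319.5, 239.5), (557.3566284179688, 771.0567016601562), 90.0)
[ 0.61791945 -0.0284359   0.012     ] diam 2.1418689950564316
board ((412.4650573730469, 246.95755004882812), (69.50061798095703, 70.40825653076172), 134.07571411132812) [ 0.60202668 -0.32921861  0.012     ] diam 0.22876801179290798
sheet ((213.34397888183594, 265.3919982910156), (81.21399688720703, 78.53072357177734), 79.69515228271484)
[167.44797 232.46402] [0.6276 0.4652 0.007 ]
[244.71198 218.41599] [0.6803 0.2163 0.007 ]
[259.24    298.31998] [0.4234 0.1603 0.007 ]
[181.97598 312.368  ] [0.3717 0.4067 0.007 ]
blade ((325.0, 250.0), (32.0, 26.0), 90.0)
[312. 234.] [ 0.6359 -0.0038  0.002 ]
[338. 234.] [ 0.6382 -0.0883  0.002 ]
[338. 266.] [ 0.5342 -0.0908  0.002 ]
[312. 266.] [ 0.5319 -0.0066  0.002 ]
handle 322 328 276 314
((325.0, 295.0), (6.0, 38.0), 0.0)
280 322 328 [ 0.488  -0.0481  0.056 ]
290 322 328 [ 0.4568 -0.0489  0.056 ]
300 322 327 [ 0.4256 -0.0481  0.056 ]
310 322 327 [ 0.3946 -0.0489  0.056 ]
```

```bash
python3 - <<'E'
from h import *
def comp(m,x0,y0,x1,y1,seed):
    k=np.zeros(m.shape,np.uint8);k[y0:y1,x0:x1]=m[y0:y1,x0:x1]
    n,l,st,ce=cv2.connectedComponentsWithStats(k);return (l==l[seed[1],seed[0]]).astype(np.uint8)
d=load("top0.npz");c=d["color"];hsv=cv2.cvtColor(c,cv2.COLOR_BGR2HSV);S=hsv[...,1].astype(int);V=hsv[...,2]
print(hsv[255,180:230].tolist()); print(hsv[225:280,205].tolist())
k=comp(S>45,183,232,236,290,(190,255))
cn=max(cv2.findContours(k,0,1)[0],key=cv2.contourArea);e=cv2.fitEllipse(cn)
p=ray(d,*e[0],.012);print(e,p,"diam",(e[1][0]+e[1][1]+2)/2*1.762/546.5)
for yaw in(12.1,):
    t=np.radians(yaw);R=np.array([[np.cos(t),-np.sin(t)],[np.sin(t),np.cos(t)]])
    print("cookie in sheet",R.T@(p[:2]-[.5267,.3056]))
# other image check
d=load("side0.npz")
c=d["color"];cv2.imwrite("pics/s1.png",cv2.resize(c[150:310,150:450],None,fx=2.6,fy=2.6,interpolation=cv2.INTER_CUBIC))
for q in(p,[.602,-.329,.012],[.483,-.048,.048],[.585,-.0475,.002],[.5519,.1883,.007]):print(proj(d,q).round(1))
E
```

```text
[[70, 5, 162], [80, 5, 160], [50, 5, 162], [90, 2, 159], [45, 3, 161], [75, 3, 163], [75, 3, 162], [15, 7, 156], [17, 114, 128], [16, 144, 145], [17, 125, 143], [63, 48, 144], [78, 71, 154], [79, 57, 156], [76, 27, 158], [90, 2, 160], [60, 3, 161], [0, 0, 162], [60, 3, 161], [45, 3, 162], [90, 5, 161], [60, 2, 159], [30, 2, 160], [60, 3, 162], [50, 5, 162], [75, 3, 162], [75, 6, 164], [60, 2, 160], [60, 5, 160], [75, 3, 160], [76, 27, 160], [79, 72, 152], [78, 73, 153], [79, 75, 153], [78, 73, 153], [79, 68, 157], [80, 72, 155], [73, 54, 147], [16, 139, 150], [16, 141, 146], [15, 134, 118], [17, 84, 85], [75, 9, 108], [70, 5, 164], [60, 3, 163], [90, 3, 162], [60, 2, 162], [70, 5, 162], [60, 3, 161], [60, 3, 161]]
[[16, 110, 123], [17, 61, 139], [60, 2, 162], [45, 3, 163], [45, 3, 160], [60, 3, 162], [45, 3, 162], [45, 6, 163], [80, 5, 161], [60, 3, 163], [60, 5, 163], [60, 3, 163], [0, 0, 154], [15, 5, 109], [15, 91, 101], [16, 143, 130], [17, 142, 142], [25, 78, 128], [79, 70, 153], [78, 73, 154], [78, 74, 151], [79, 74, 151], [79, 75, 154], [79, 68, 154], [79, 36, 157], [66, 8, 161], [75, 3, 161], [70, 5, 162], [90, 3, 161], [90, 3, 160], [75, 3, 162], [60, 5, 160], [75, 3, 163], [60, 5, 163], [45, 6, 163], [90, 5, 161], [77, 11, 160], [79, 45, 157], [78, 72, 156], [80, 74, 152], [79, 74, 155], [79, 73, 140], [76, 65, 94], [72, 50, 91], [20, 100, 89], [16, 121, 95], [15, 116, 81], [15, 56, 73], [90, 5, 102], [105, 5, 103], [75, 5, 113], [70, 5, 158], [75, 3, 163], [90, 2, 161], [90, 5, 160]]
((204.3673858642578, 255.3888397216797), (32.35533142089844, 33.07516098022461), 44.42506408691406) [0.55635471 0.34145807 0.012     ] diam 0.10870313596594586
cookie in sheet [0.0365124  0.02884524]
[372.1 201.4]
[230.3 296.5]
[276.4 230. ]
[296.7 254.9]
[341.1 219.4]
```

View pics/s1.png

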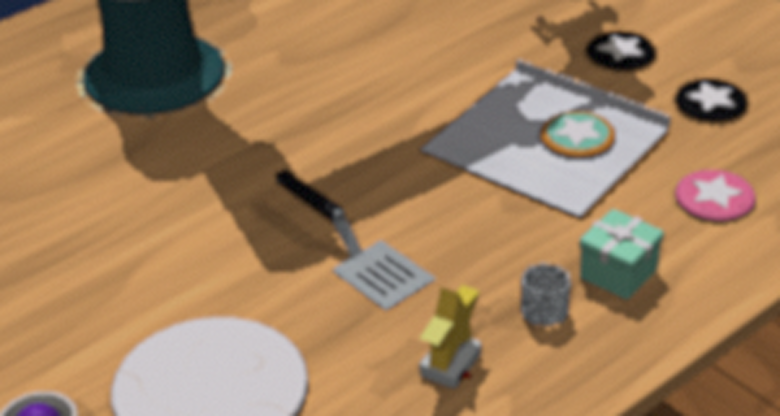

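```bash
cat > go.py <<'E'
# go.py X Y Z az pitch n : turner-origin target (blade underside centre), deg; n rows in total (prints up to 5)
import sys,json,os
from cell import status
from h import *
from scipy.spatial.transform import Rotation as Ro
G=np.array(json.load(open("grip.json"))) if os.path.exists("grip.json") else np.array([-.102,0,.029])
def Rt(az,p): return Ro.from_euler("ZY",[az,p],degrees=True).as_matrix()
F=np.array([[0,-1,0],[-1,0,0],[0,0,-1.]])  # tool in turner
def cur():
    s=status.read_state();R=s["tool_rot"]@F.T;return s,s["ee_pos"]-R@G,R
if __name__=="__main__":
    s,o,R=cur();e=Ro.from_matrix(R).as_euler("ZYX",degrees=True)
    print("t %.2f org"%s["time"],o.round(4),"az/pitch/roll",e.round(2),"F",s["contact_force"].round(1),"gap",round(s["finger_gap"],4),"q6 %.2f"%s["joint_pos"][5])
    if len(sys.argv)>1:
        x,y,z,az,p=map(float,sys.argv[1:6]);n=int(sys.argv[6])
        T=Rt(az,p);Rs=s["tool_rot"]
        rv=Ro.from_matrix(R.T@T).as_rotvec()
        dp=[];dr=[]
        for i in range(1,min(n,5)+1):
            f=i/n;Ri=R@Ro.from_rotvec(rv*f).as_matrix();oi=o+(np.array([x,y,z])-o)*f
            tc=oi+Ri@G
            dp.append((Rs.T@(tc-s["ee_pos"])/.06).round(3).tolist())
            dr.append((np.degrees(Ro.from_matrix(Rs.T@Ri@F).as_rotvec())/10).round(3).tolist())
        print(json.dumps({"delta_pos":dp,"dr":dr}))
E
python3 go.py .585 -.048 .12 0.5 0 18
```

```text
t 0.10 org [0.0698 0.6783 0.1797] az/pitch/roll [ 1.6552e+02 -0.0000e+00  1.2000e-01] F [ 0.6 -0.2  0.3] gap 0.0853 q6 -0.04
{"delta_pos": [[-0.803, 0.608, 0.057], [-1.598, 1.174, 0.113], [-2.38, 1.698, 0.17], [-3.142, 2.184, 0.226], [-3.878, 2.635, 0.283]], "dr": [[0.001, 0.0, 0.917], [0.002, 0.0, 1.834], [0.003, 0.0, 2.75], [0.004, 0.001, 3.667], [0.005, 0.001, 4.584]]}
```

>>> {"op": "arm_command", "data": {"delta_pos": [[-0.7,0.5,0],[-1.5,1.0,0],[-2.3,1.6,0],[-3.1,2.1,0],[-3.9,2.6,0]], "dr": [[0,0,0.9],[0,0,1.8],[0,0,2.75],[0,0,3.7],[0,0,4.6]], "hand": 100, "grip_force": 100}}

```text
time: 0.72
ee_pos: [0.2615, 0.3859, 0.2094]
tool_rot: [[0.873, 0.488, -0.0], [0.488, -0.873, -0.001], [-0.0, 0.0, -1.0]]
contact_force: [0.5, 0.1, -0.6]
finger_gap: 0.0853
```

```bash
python3 go.py .585 -.048 .12 0.5 0 13
```

```text
t 0.72 org [0.2117 0.4749 0.1804] az/pitch/roll [1.1924e+02 3.0000e-02 2.0000e-02] F [ 0.5  0.1 -0.6] gap 0.0853 q6 0.41
{"delta_pos": [[-0.18, 0.797, 0.078], [-0.352, 1.552, 0.156], [-0.512, 2.266, 0.234], [-0.651, 2.941, 0.311], [-0.765, 3.582, 0.389]], "dr": [[0.0, -0.0, 0.913], [0.001, -0.0, 1.827], [0.001, -0.0, 2.74], [0.001, -0.001, 3.653], [0.001, -0.001, 4.567]]}
```

>>> {"op": "arm_command", "data": {"delta_pos": [[-0.2,0.8,0.05],[-0.35,1.55,0.1],[-0.5,2.25,0.2],[-0.65,2.95,0.3],[-0.75,3.6,0.4]], "dr": [[0,0,0.9],[0,0,1.8],[0,0,2.7],[0,0,3.65],[0,0,4.6]]}}

```text
time: 1.35
ee_pos: [0.3284, 0.1763, 0.1854]
tool_rot: [[0.957, -0.289, -0.0], [-0.289, -0.957, -0.0], [0.0, 0.0, -1.0]]
contact_force: [0.6, 1.0, -0.5]
finger_gap: 0.0857
```

```bash
python3 go.py .585 -.048 .12 0.5 0 8
```

```text
t 1.35 org [0.3579 0.2739 0.1564] az/pitch/roll [ 7.321e+01  1.000e-02 -0.000e+00] F [ 0.6  1.  -0.5] gap 0.0857 q6 0.72
{"delta_pos": [[0.378, 0.484, 0.076], [0.763, 0.926, 0.152], [1.161, 1.327, 0.228], [1.579, 1.691, 0.304], [2.022, 2.02, 0.38]], "dr": [[0.0, -0.0, 0.909], [0.0, -0.0, 1.818], [0.0, -0.0, 2.726], [0.0, -0.0, 3.635], [0.0, -0.0, 4.544]]}
```

>>> {"op": "arm_command", "data": {"delta_pos": [[0.4,0.5,0.1],[0.75,0.9,0.15],[1.15,1.35,0.2],[1.6,1.7,0.3],[2.0,2.0,0.4]], "dr": [[0,0,0.9],[0,0,1.8],[0,0,2.7],[0,0,3.65],[0,0,4.55]]}}

```text
time: 1.98
ee_pos: [0.4099, 0.0275, 0.1615]
tool_rot: [[0.464, -0.886, -0.0], [-0.886, -0.464, -0.0], [-0.0, 0.0, -1.0]]
contact_force: [-0.1, 0.2, -0.5]
finger_gap: 0.0855
```

```bash
python3 go.py .585 -.048 .09 0.5 0 4
```

```text
t 1.98 org [0.5002 0.0749 0.1325] az/pitch/roll [2.767e+01 1.000e-02 0.000e+00] F [-0.1  0.2 -0.5] gap 0.0855 q6 1.09
{"delta_pos": [[0.416, -0.087, 0.177], [0.836, -0.198, 0.354], [1.261, -0.332, 0.531], [1.694, -0.489, 0.708]], "dr": [[0.0, 0.0, 0.679], [0.0, 0.0, 1.359], [0.0, 0.0, 2.038], [0.001, 0.0, 2.717]]}
```

>>> {"op": "arm_command", "data": {"delta_pos": [[0.4,-0.1,0.15],[0.85,-0.2,0.3],[1.25,-0.35,0.5],[1.7,-0.49,0.7],[1.7,-0.49,0.7]], "dr": [[0,0,0.7],[0,0,1.4],[0,0,2.0],[0,0,2.72],[0,0,2.72]]}}

```text
time: 2.6
ee_pos: [0.4832, -0.0484, 0.1185]
tool_rot: [[0.013, -1.0, -0.003], [-1.0, -0.013, 0.0], [-0.0, 0.003, -1.0]]
contact_force: [-0.5, 0.7, -0.8]
finger_gap: 0.0855
```

```bash
python3 go.py .585 -.048 .0 0.5 0 4; python3 - <<'E'
from cell import get_image
import cv2,numpy as np
for n in("top","side"):
    d=get_image(n);np.savez(n+"1.npz",**d);c=d["color"]
    c=c[190:340,250:400] if n=="top" else c[150:310,200:400]
    cv2.imwrite(f"pics/{n}1.png",cv2.resize(c,None,fx=4,fy=3.7 if n=="side" else 4,interpolation=2))
E
```

```text
t 2.60 org [ 0.5851 -0.0471  0.0893] az/pitch/roll [0.74 0.15 0.02] F [-0.5  0.7 -0.8] gap 0.0855 q6 1.41
{"delta_pos": [[0.002, -0.0, 0.373], [0.004, -0.0, 0.746], [0.007, -0.0, 1.119], [0.009, -0.0, 1.492]], "dr": [[0.004, 0.0, 0.006], [0.007, 0.001, 0.012], [0.011, 0.001, 0.018], [0.015, 0.002, 0.024]]}
```

View pics/side1.png

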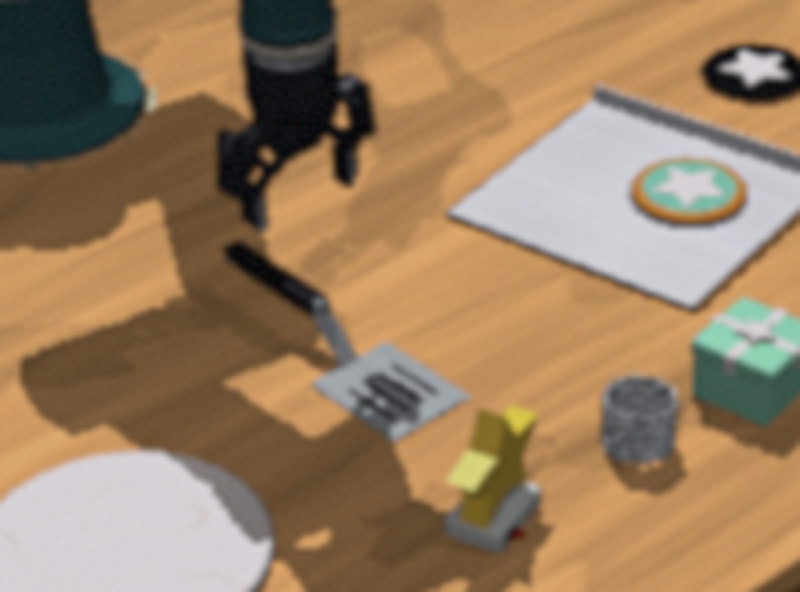

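The open fingers straddle the black handle (about (275,270) in the crop), with clear space on both sides. I'm descending now.

>>> {"op": "arm_command", "data": {"delta_pos": [[0,0,0.35],[0,0,0.75],[0,0,1.1],[0,0,1.49],[0,0,1.49]], "dr": [[0,0,0],[0,0,0],[0,0,0],[0,0,0],[0,0,0]]}}

```text
time: 3.32
ee_pos: [0.481, -0.0465, 0.0292]
tool_rot: [[0.016, -1.0, -0.004], [-1.0, -0.016, 0.001], [-0.001, 0.004, -1.0]]
contact_force: [0.6, 0.7, -0.2]
finger_gap: 0.0858
```

>>> {"op": "arm_command", "data": {"delta_pos": [[0,0,0],[0,0,0],[0,0,0],[0,0,0],[0,0,0]], "dr": [[0,0,0],[0,0,0],[0,0,0],[0,0,0],[0,0,0]], "hand": 0, "grip_force": 110}}

```text
time: 3.95
ee_pos: [0.4833, -0.0477, 0.031]
tool_rot: [[0.014, -1.0, -0.001], [-1.0, -0.014, -0.0], [0.0, 0.001, -1.0]]
contact_force: [-2.7, -0.2, 5.9]
finger_gap: 0.0148
```

```bash
python3 go.py
```

```text
t 3.95 org [ 0.5853 -0.0462  0.0019] az/pitch/roll [ 0.81  0.03 -0.01] F [-2.7 -0.2  5.9] gap 0.0148 q6 1.41
```

>>> {"op": "arm_command", "data": {"delta_pos": [[0,0,0],[0,0,0]], "dr": [[0,0,0],[0,0,0]]}}

```text
time: 4.2
ee_pos: [0.4832, -0.0477, 0.0309]
tool_rot: [[0.014, -1.0, -0.001], [-1.0, -0.014, -0.0], [0.0, 0.001, -1.0]]
contact_force: [-3.5, 0.6, 5.8]
finger_gap: 0.0147
```

```bash
python3 go.py;python3 - <<'E'
from cell import get_image
import cv2,numpy as np
for n in("top","side"):
    d=get_image(n);np.savez(n+"1.npz",**d);c=d["color"]
    c=c[190:340,250:400] if n=="top" else c[180:280,230:350]
    cv2.imwrite(f"pics/{n}2.png",cv2.resize(c,None,fx=4 if n=="top" else 6,fy=6 if n=="side" else 4,interpolation=2))
E
```

```text
t 4.20 org [ 0.5852 -0.0462  0.0018] az/pitch/roll [ 0.81  0.04 -0.01] F [-3.5  0.6  5.8] gap 0.0147 q6 1.41
```

View pics/side2.png

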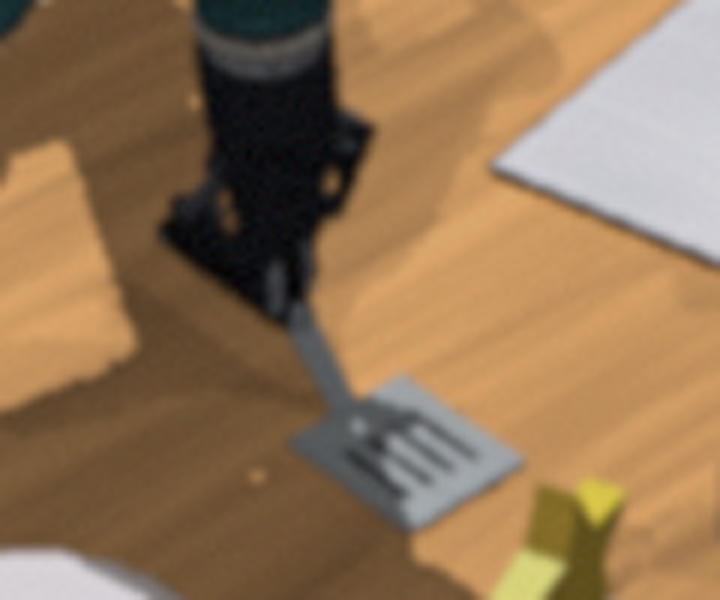

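View pics/top2.png

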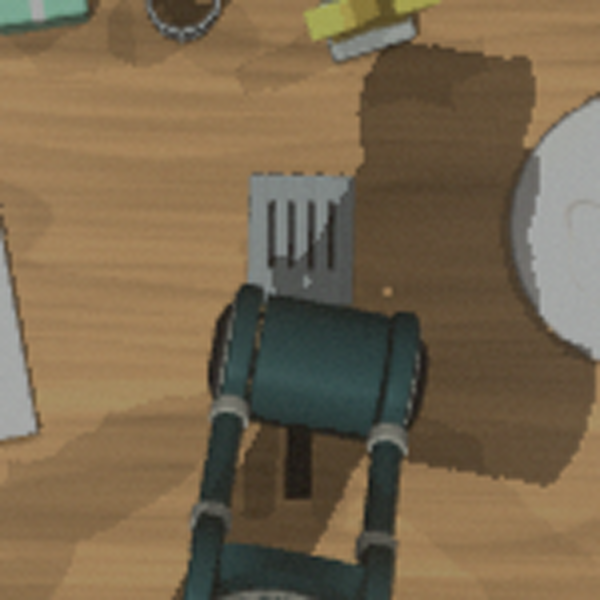

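```bash
echo "[-0.102,0,0.031]">grip.json; python3 go.py .585 -.046 .10 0.8 0 5
```

```text
t 4.30 org [ 5.851e-01 -4.620e-02 -2.000e-04] az/pitch/roll [ 0.81  0.05 -0.  ] F [-3.1  0.2  6.3] gap 0.0146 q6 1.41
{"delta_pos": [[-0.001, 0.001, -0.334], [-0.001, 0.002, -0.668], [-0.002, 0.002, -1.001], [-0.003, 0.003, -1.335], [-0.004, 0.004, -1.669]], "dr": [[0.001, -0.0, 0.0], [0.002, -0.0, 0.0], [0.003, -0.0, 0.001], [0.004, -0.0, 0.001], [0.005, -0.0, 0.001]]}
```

>>> {"op": "arm_command", "data": {"delta_pos": [[0,0,-0.2],[0,0,-0.6],[0,0,-1.1],[0,0,-1.6],[0,0,-1.7]], "dr": [[0,0,0],[0,0,0],[0,0,0],[0,0,0],[0,0,0]]}}

```text
time: 4.92
ee_pos: [0.4855, -0.0478, 0.1351]
tool_rot: [[0.014, -1.0, 0.005], [-1.0, -0.014, -0.001], [0.001, -0.005, -1.0]]
contact_force: [0.3, 0.0, -1.6]
finger_gap: 0.0146
```

```bash
python3 go.py;python3 - <<'E'
from cell import get_image
from h import *
for n in("top","side"):
    d=get_image(n);np.savez(n+"2.npz",**d);c=d["color"]
    c=c[190:340,250:400] if n=="top" else c[180:280,230:350]
    cv2.imwrite(f"pics/{n}3.png",cv2.resize(c,None,fx=4 if n=="top" else 6,fy=6 if n=="side" else 4,interpolation=2))
# depth over blade
d=load("top2.npz");P=cloud(d).reshape(-1,3);C=d["color"].reshape(-1,3)
m=(abs(P[:,0]-.6)<.045)&(abs(P[:,1]+.046)<.04)&(P[:,2]>.07)&(P[:,2]<.13)
Q=P[m];A=np.c_[Q[:,0]-.585,Q[:,1]+.046,np.ones(len(Q))];print(len(Q),np.linalg.lstsq(A,Q[:,2],rcond=None)[0])
E
```

```text
t 4.92 org [ 0.5876 -0.0464  0.1046] az/pitch/roll [ 0.82 -0.29 -0.04] F [ 0.3  0.  -1.6] gap 0.0146 q6 1.41
714 [-0.01192598  0.0052377   0.1039656 ]
```

View pics/side3.png

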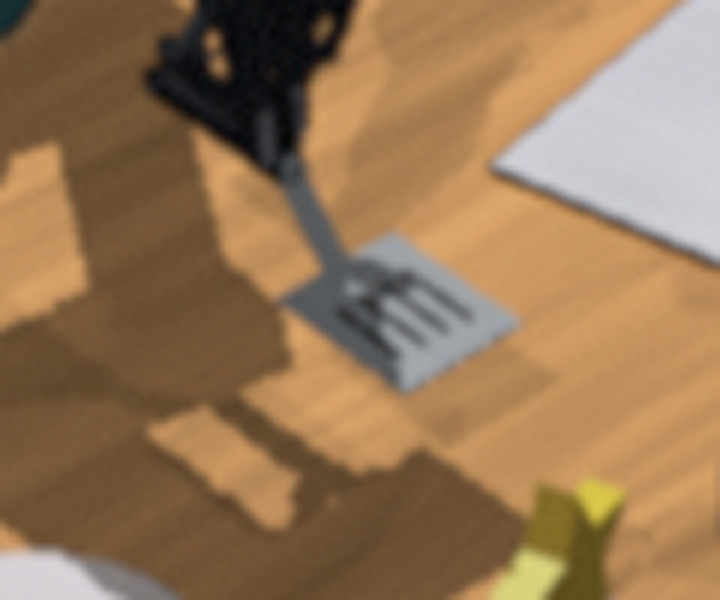

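View pics/top3.png

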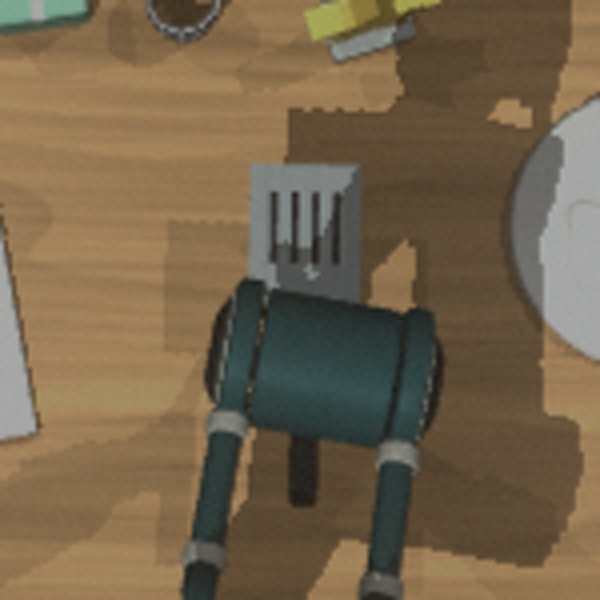

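The turner is held firmly and level (slope under 1°). I'll re-measure the sheet and cookie now that the shadow has moved off.

```bash
python3 - <<'E'
from h import *
d=load("top2.npz");c=d["color"];hsv=cv2.cvtColor(c,cv2.COLOR_BGR2HSV);S=hsv[...,1].astype(int);V=hsv[...,2].astype(int)
def comp(m,x0,y0,x1,y1,seed):
    k=np.zeros(m.shape,np.uint8);k[y0:y1,x0:x1]=m[y0:y1,x0:x1]
    n,l,st,ce=cv2.connectedComponentsWithStats(k);return (l==l[seed[1],seed[0]]).astype(np.uint8)
k=comp(S>45,183,232,236,290,(190,255));cn=max(cv2.findContours(k,0,1)[0],key=cv2.contourArea);e=cv2.fitEllipse(cn)
p=ray(d,*e[0],.012);print("cookie",p.round(4),(e[1][0]+e[1][1]+2)/2*1.762/546.5)
k=comp((S<40)&(V>130),165,212,270,320,(230,235))
k=cv2.morphologyEx(k,3,np.ones((5,5),np.uint8));cn=max(cv2.findContours(k,0,1)[0],key=cv2.contourArea)
h=cv2.convexHull(cn);R=cv2.minAreaRect(cn);print(R,cv2.contourArea(cn))
B=np.array([ray(d,*q,.007)[:2] for q in cv2.boxPoints(R)]);print(B.round(4))
for i in range(4):
    v=B[(i+1)%4]-B[i];print(np.degrees(np.arctan2(v[1],v[0])).round(2),np.linalg.norm(v).round(4))
E
```

```text
cookie [0.5565 0.3415 0.012 ] 0.10853551057360092
((215.1920166015625, 265.0559997558594), (80.67733001708984, 73.87968444824219), 79.69515228271484) 5738.0
[[0.6296 0.4517]
 [0.6791 0.2175]
 [0.4239 0.1619]
 [0.3753 0.3937]]
-78.05 0.2394
-167.7 0.2612
101.83 0.2369
12.86 0.2608
```

```bash
python3 go.py .58 .216 .09 102.1 0 13; python3 - <<'E'
from h import *
d=load("top2.npz")
for n,u,v,z in(("box",258,183,.07),("slinky",296,189,.057),("light",343,190,.06)):print(n,ray(d,u,v,z).round(3))
E
```

```text
t 5.03 org [ 0.5859 -0.0461  0.1021] az/pitch/roll [ 0.82 -0.08 -0.01] F [ 0.2 -0.1 -1.8] gap 0.0147 q6 1.41
{"delta_pos": [[-0.106, -0.013, 0.015], [-0.216, -0.057, 0.031], [-0.334, -0.131, 0.046], [-0.465, -0.234, 0.062], [-0.612, -0.364, 0.077]], "dr": [[-0.0, -0.001, -0.779], [-0.001, -0.001, -1.558], [-0.001, -0.002, -2.337], [-0.001, -0.003, -3.116], [-0.002, -0.003, -3.896]]}
box [0.787 0.171 0.07 ]
slinky [0.773 0.051 0.057]
light [ 0.774 -0.098  0.06 ]
```

Bystanders are at x≈0.77 or beyond, well clear of the path.

>>> {"op": "arm_command", "data": {"delta_pos": [[-0.1,0,0],[-0.22,-0.06,0],[-0.33,-0.13,0],[-0.46,-0.23,0],[-0.61,-0.36,0]], "dr": [[0,0,-0.8],[0,0,-1.6],[0,0,-2.3],[0,0,-3.1],[0,0,-3.9]]}}

```text
time: 5.65
ee_pos: [0.5031, -0.0103, 0.1302]
tool_rot: [[0.644, -0.765, -0.004], [-0.765, -0.644, 0.0], [-0.003, 0.003, -1.0]]
contact_force: [-0.7, -0.6, -2.2]
finger_gap: 0.0144
```

```bash
python3 go.py .58 .216 .09 102.1 0 8
```

```text
t 5.65 org [0.581  0.0553 0.0989] az/pitch/roll [40.07  0.16  0.15] F [-0.7 -0.6 -2.2] gap 0.0144 q6 0.80
{"delta_pos": [[-0.028, -0.229, 0.019], [-0.061, -0.49, 0.037], [-0.102, -0.78, 0.056], [-0.155, -1.098, 0.074], [-0.224, -1.444, 0.093]], "dr": [[0.001, 0.003, -0.775], [0.002, 0.006, -1.551], [0.003, 0.008, -2.326], [0.003, 0.011, -3.101], [0.004, 0.014, -3.877]]}
```

>>> {"op": "arm_command", "data": {"delta_pos": [[-0.03,-0.23,0],[-0.06,-0.5,0],[-0.1,-0.8,0],[-0.16,-1.1,0],[-0.22,-1.45,0]], "dr": [[0,0,-0.8],[0,0,-1.6],[0,0,-2.3],[0,0,-3.1],[0,0,-3.9]]}}

```text
time: 6.28
ee_pos: [0.5617, 0.0555, 0.13]
tool_rot: [[0.982, -0.19, -0.004], [-0.19, -0.982, -0.0], [-0.004, 0.001, -1.0]]
contact_force: [-0.0, -0.1, -1.1]
finger_gap: 0.0143
```

```bash
python3 go.py .5835 .2158 .06 102.1 2 4
```

```text
t 6.28 org [0.5809 0.1556 0.0989] az/pitch/roll [7.907e+01 6.000e-02 2.100e-01] F [-0.  -0.1 -1.1] gap 0.0143 q6 0.25
{"delta_pos": [[0.133, -0.261, 0.147], [0.263, -0.54, 0.294], [0.389, -0.835, 0.441], [0.51, -1.146, 0.588]], "dr": [[-0.049, 0.016, -0.575], [-0.098, 0.031, -1.151], [-0.146, 0.047, -1.726], [-0.195, 0.062, -2.302]]}
```

>>> {"op": "arm_command", "data": {"delta_pos": [[0.13,-0.26,0.1],[0.26,-0.54,0.3],[0.39,-0.83,0.45],[0.51,-1.15,0.59],[0.51,-1.15,0.59]], "dr": [[-0.05,0,-0.6],[-0.1,0,-1.15],[-0.15,0.05,-1.7],[-0.2,0.06,-2.3],[-0.2,0.06,-2.3]]}}

```text
time: 6.9
ee_pos: [0.6047, 0.1177, 0.0939]
tool_rot: [[0.979, 0.206, 0.006], [0.206, -0.978, -0.035], [-0.001, 0.036, -0.999]]
contact_force: [-0.8, 0.2, -1.2]
finger_gap: 0.0142
```

```bash
python3 go.py .5835 .2158 .012 102.1 2 5;python3 - <<'E'
from cell import get_image
from h import *
for n in("top","side"):
    d=get_image(n);np.savez(n+"3.npz",**d);c=d["color"]
    c=c[200:320,150:330] if n=="top" else c[150:250,270:430]
    cv2.imwrite(f"pics/{n}4.png",cv2.resize(c,None,fx=4,fy=4,interpolation=2))
E
```

```text
t 6.90 org [0.5839 0.2164 0.0593] az/pitch/roll [1.019e+02 2.050e+00 9.000e-02] F [-0.8  0.2 -1.2] gap 0.0142 q6 -0.01
{"delta_pos": [[-0.0, -0.004, 0.158], [-0.001, -0.008, 0.316], [-0.001, -0.012, 0.473], [-0.001, -0.016, 0.631], [-0.002, -0.02, 0.789]], "dr": [[0.001, 0.002, -0.004], [0.002, 0.004, -0.008], [0.003, 0.006, -0.012], [0.004, 0.007, -0.016], [0.005, 0.009, -0.02]]}
```

View pics/side4.png

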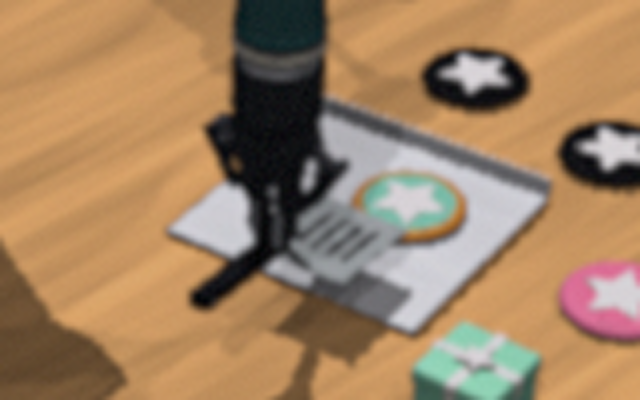

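View pics/top4.png

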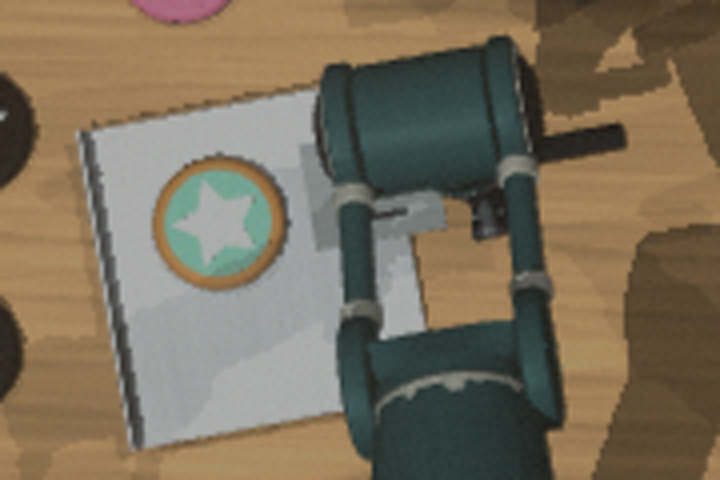

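The blade is in line with the cookie and its nose is short of it (crop: nose ≈(315,195), cookie centre (220,222)). I'm lowering it.

>>> {"op": "arm_command", "data": {"delta_pos": [[0,0,0.2],[0,0,0.4],[0,0,0.6],[0,-0.02,0.79],[0,-0.02,0.79]], "dr": [[0,0,0],[0,0,0],[0,0,0],[0,0,-0.02],[0,0,-0.02]]}}

```text
time: 7.62
ee_pos: [0.6053, 0.1163, 0.048]
tool_rot: [[0.978, 0.208, 0.008], [0.208, -0.977, -0.035], [0.0, 0.036, -0.999]]
contact_force: [-0.1, -0.5, -1.2]
finger_gap: 0.0144
```

```bash
python3 go.py .5835 .2158 .0083 102.1 2 3
```

```text
t 7.62 org [0.5844 0.2149 0.0134] az/pitch/roll [ 1.0202e+02  2.0600e+00 -2.0000e-02] F [-0.1 -0.5 -1.2] gap 0.0144 q6 -0.01
{"delta_pos": [[-0.003, -0.007, 0.029], [-0.006, -0.014, 0.057], [-0.008, -0.02, 0.086]], "dr": [[0.002, -0.001, -0.003], [0.004, -0.001, -0.006], [0.006, -0.002, -0.008]]}
```

>>> {"op": "arm_command", "data": {"delta_pos": [[0,0,0.03],[0,-0.01,0.06],[0,-0.02,0.085],[0,-0.02,0.085]], "dr": [[0,0,0],[0,0,0],[0,0,0],[0,0,0]]}}

```text
time: 8.12
ee_pos: [0.6067, 0.1176, 0.0448]
tool_rot: [[0.978, 0.208, 0.011], [0.208, -0.977, -0.034], [0.004, 0.036, -0.999]]
contact_force: [-0.3, -0.8, -1.0]
finger_gap: 0.0146
```

```bash
python3 go.py .5835 .2158 .0073 102.1 2 3
```

```text
t 8.12 org [0.5858 0.2163 0.0102] az/pitch/roll [102.01   2.06  -0.22] F [-0.3 -0.8 -1. ] gap 0.0146 q6 -0.01
{"delta_pos": [[-0.012, -0.001, 0.016], [-0.023, -0.001, 0.033], [-0.035, -0.002, 0.049]], "dr": [[0.002, -0.007, -0.003], [0.004, -0.014, -0.006], [0.006, -0.022, -0.009]]}
```

>>> {"op": "arm_command", "data": {"delta_pos": [[-0.01,0,0.015],[-0.01,0,0.03],[-0.02,0,0.04],[-0.02,0,0.04]], "dr": [[0,0,0],[0,0,0],[0,0,0],[0,0,0]]}}

```text
time: 8.62
ee_pos: [0.6053, 0.1172, 0.0422]
tool_rot: [[0.978, 0.208, 0.011], [0.208, -0.977, -0.035], [0.003, 0.036, -0.999]]
contact_force: [-0.0, -0.3, -1.0]
finger_gap: 0.0144
```

```bash
python3 go.py .5835 .2158 .0073 102.1 2 3;  python3 - <<'E'
from cell import get_image
import cv2
d=get_image("side");cv2.imwrite("pics/s5.png",cv2.resize(d["color"][170:240,320:420],None,fx=7,fy=7,interpolation=2))
E
```

```text
t 8.62 org [0.5845 0.2158 0.0075] az/pitch/roll [102.     2.06  -0.2 ] F [-0.  -0.3 -1. ] gap 0.0144 q6 -0.01
{"delta_pos": [[-0.004, -0.001, 0.002], [-0.008, -0.002, 0.004], [-0.011, -0.003, 0.006]], "dr": [[0.002, -0.006, -0.003], [0.004, -0.013, -0.006], [0.006, -0.019, -0.01]]}
```

View pics/s5.png

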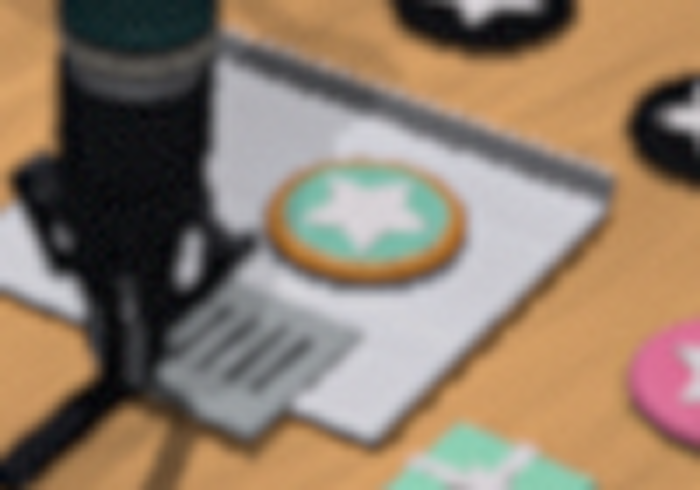

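>>> {"op": "arm_command", "data": {"delta_pos": [[0,0,0.01],[0,0,0.02],[0,0,0.02]], "dr": [[0,0,0],[0,0,0],[0,0,0]]}}

```text
time: 9.05
ee_pos: [0.6053, 0.1171, 0.0409]
tool_rot: [[0.978, 0.208, 0.011], [0.208, -0.977, -0.035], [0.003, 0.036, -0.999]]
contact_force: [1.3, -1.7, -0.0]
finger_gap: 0.0145
```

>>> {"op": "arm_command", "data": {"delta_pos": [[0,0,0.01],[0,0,0.02],[0,0,0.02]], "dr": [[0,0,0],[0,0,0],[0,0,0]]}}

```text
time: 9.43
ee_pos: [0.6052, 0.1171, 0.0397]
tool_rot: [[0.978, 0.208, 0.011], [0.208, -0.977, -0.035], [0.003, 0.036, -0.999]]
contact_force: [0.2, -1.3, 0.0]
finger_gap: 0.0143
```

```bash
python3 go.py
```

```text
t 9.43 org [0.5843 0.2157 0.005 ] az/pitch/roll [102.02   2.07  -0.18] F [ 0.2 -1.3  0. ] gap 0.0143 q6 -0.01
```

>>> {"op": "arm_command", "data": {"delta_pos": [[0,-0.15,-0.005],[0,-0.35,-0.012],[0,-0.6,-0.02],[0,-0.85,-0.03],[0,-1.0,-0.035]], "dr": [[0,0,0],[0,0,0],[0,0,0],[0,0,0],[0,0,0]]}}

```text
time: 10.05
ee_pos: [0.5924, 0.1772, 0.0397]
tool_rot: [[0.978, 0.209, 0.011], [0.21, -0.977, -0.035], [0.003, 0.036, -0.999]]
contact_force: [0.4, -2.9, 0.9]
finger_gap: 0.014
```

```bash
python3 go.py; cat > pic.py <<'E'
import sys
from cell import get_image
from h import *
k=sys.argv[1];out=[]
for n,(y0,x0) in(("top",(205,150)),("side",(165,320))):
    d=get_image(n);np.savez(n+k+".npz",**d);out.append(cv2.resize(d["color"][y0:y0+90,x0:x0+120],None,fx=3.3,fy=3.3,interpolation=2))
cv2.imwrite(f"pics/p{k}.png",np.hstack(out))
E
python3 pic.py 6
```

```text
t 10.05 org [0.5714 0.2758 0.005 ] az/pitch/roll [102.09   2.07  -0.18] F [ 0.4 -2.9  0.9] gap 0.014 q6 0.09
```

View pics/p6.png

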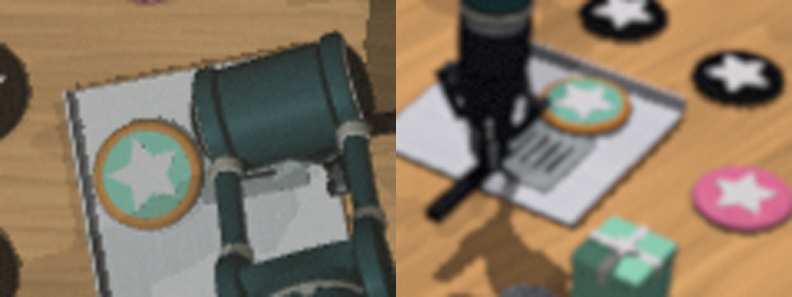

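>>> {"op": "arm_command", "data": {"delta_pos": [[0,-0.1,-0.003],[0,-0.25,-0.009],[0,-0.4,-0.014],[0,-0.5,-0.018],[0,-0.5,-0.018]], "dr": [[0,0,0],[0,0,0],[0,0,0],[0,0,0],[0,0,0]]}}

```text
time: 10.78
ee_pos: [0.5863, 0.2062, 0.0396]
tool_rot: [[0.978, 0.208, 0.01], [0.209, -0.977, -0.034], [0.003, 0.035, -0.999]]
contact_force: [0.2, 1.2, 0.2]
finger_gap: 0.0148
```

```bash
python3 go.py; python3 pic.py 7
```

```text
t 10.78 org [0.5653 0.3049 0.005 ] az/pitch/roll [102.03   2.01  -0.18] F [0.2 1.2 0.2] gap 0.0148 q6 0.13
```

View pics/p7.png

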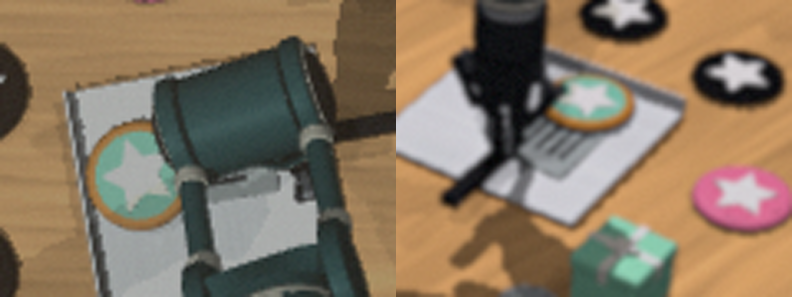

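The blade is running under the cookie, which sits against the stop (side crop, cookie (590,100)). I'll carry on.

>>> {"op": "arm_command", "data": {"delta_pos": [[0,-0.15,-0.005],[0,-0.3,-0.011],[0,-0.5,-0.018],[0,-0.65,-0.023],[0,-0.75,-0.027]], "dr": [[0,0,0],[0,0,0],[0,0,0],[0,0,0],[0,0,0]]}}

```text
time: 11.5
ee_pos: [0.5769, 0.25, 0.0397]
tool_rot: [[0.978, 0.209, 0.011], [0.209, -0.977, -0.035], [0.003, 0.036, -0.999]]
contact_force: [0.2, -2.5, 0.7]
finger_gap: 0.0144
```

```bash
python3 go.py; python3 pic.py 8
```

```text
t 11.50 org [0.556  0.3486 0.005 ] az/pitch/roll [102.05   2.07  -0.18] F [ 0.2 -2.5  0.7] gap 0.0144 q6 0.21
```

View pics/p8.png

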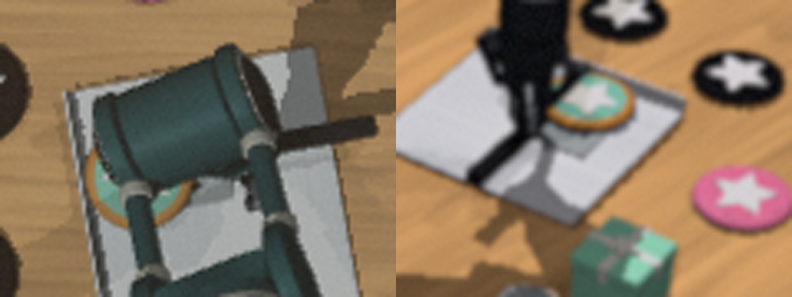

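>>> {"op": "arm_command", "data": {"delta_pos": [[0,-0.12,-0.004],[0,-0.25,-0.009],[0,-0.35,-0.012],[0,-0.4,-0.014],[0,-0.4,-0.014]], "dr": [[0,0,0],[0,0,0],[0,0,0],[0,0,0],[0,0,0]]}}

```text
time: 12.22
ee_pos: [0.572, 0.2733, 0.0395]
tool_rot: [[0.978, 0.208, 0.01], [0.208, -0.977, -0.034], [0.003, 0.035, -0.999]]
contact_force: [-0.4, 0.4, -0.7]
finger_gap: 0.0146
```

```bash
python3 go.py; python3 pic.py 9
```

```text
t 12.22 org [0.5511 0.372  0.005 ] az/pitch/roll [102.02   2.02  -0.18] F [-0.4  0.4 -0.7] gap 0.0146 q6 0.24
```

View pics/p9.png

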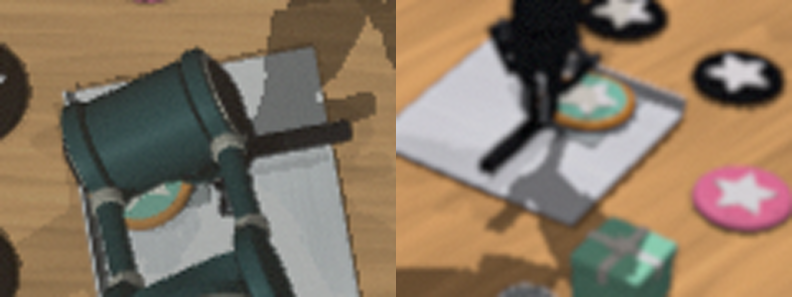

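>>> {"op": "arm_command", "data": {"delta_pos": [[0,-0.03,-0.001],[0,-0.06,-0.002],[0,-0.06,-0.002]], "dr": [[0,0,0],[0,0,0],[0,0,0]]}}

```text
time: 12.7
ee_pos: [0.5714, 0.2762, 0.0397]
tool_rot: [[0.978, 0.208, 0.011], [0.208, -0.977, -0.035], [0.003, 0.036, -0.999]]
contact_force: [0.9, -1.7, -0.3]
finger_gap: 0.0144
```

```bash
python3 go.py .5505 .372 .03 102 -6 8
```

```text
t 12.70 org [0.5505 0.3748 0.005 ] az/pitch/roll [102.02   2.07  -0.18] F [ 0.9 -1.7 -0.3] gap 0.0144 q6 0.25
{"delta_pos": [[-0.001, 0.016, -0.022], [-0.002, 0.032, -0.043], [-0.003, 0.047, -0.065], [-0.004, 0.062, -0.086], [-0.005, 0.076, -0.108]], "dr": [[0.101, -0.002, 0.0], [0.202, -0.005, 0.001], [0.303, -0.007, 0.001], [0.404, -0.009, 0.001], [0.505, -0.011, 0.002]]}
```

>>> {"op": "arm_command", "data": {"delta_pos": [[0,0.01,-0.02],[0,0.02,-0.045],[0,0.035,-0.07],[0,0.05,-0.09],[0,0.065,-0.11]], "dr": [[0.1,0,0],[0.2,0,0],[0.3,0,0],[0.4,0,0],[0.5,0,0]]}}

```text
time: 13.32
ee_pos: [0.572, 0.2723, 0.0463]
tool_rot: [[0.978, 0.208, -0.008], [0.208, -0.977, 0.052], [0.003, -0.052, -0.999]]
contact_force: [-0.3, -0.2, -1.8]
finger_gap: 0.0145
```

```bash
python3 go.py .551 .369 .06 102 -6 8;python3 pic.py 10
```

```text
t 13.32 org [0.5506 0.3735 0.0206] az/pitch/roll [102.02  -2.99  -0.16] F [-0.3 -0.2 -1.8] gap 0.0145 q6 0.13
{"delta_pos": [[-0.001, 0.008, -0.071], [-0.002, 0.017, -0.142], [-0.002, 0.025, -0.214], [-0.003, 0.033, -0.285], [-0.004, 0.042, -0.356]], "dr": [[0.038, -0.002, 0.0], [0.075, -0.004, 0.001], [0.113, -0.006, 0.001], [0.151, -0.008, 0.001], [0.188, -0.01, 0.002]]}
```

View pics/p10.png

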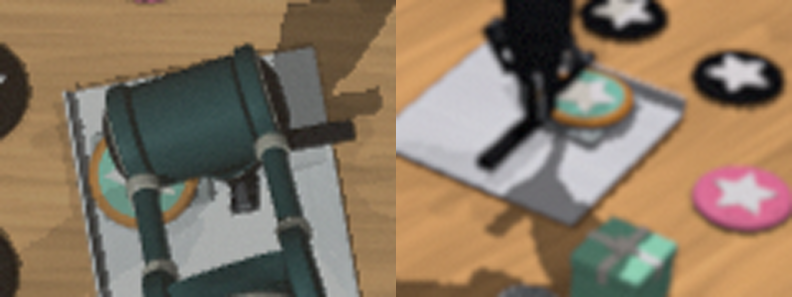

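>>> {"op": "arm_command", "data": {"delta_pos": [[0,0.01,-0.06],[0,0.02,-0.14],[0,0.03,-0.22],[0,0.04,-0.32],[0,0.04,-0.42]], "dr": [[0.06,0,0],[0.12,0,0],[0.18,0,0],[0.24,0,0],[0.3,0,0]]}}

```text
time: 14.05
ee_pos: [0.573, 0.269, 0.072]
tool_rot: [[0.978, 0.207, -0.018], [0.208, -0.973, 0.103], [0.003, -0.104, -0.995]]
contact_force: [0.6, -0.0, -2.7]
finger_gap: 0.0142
```

```bash
python3 go.py .551 .365 .09 102 -6 6;python3 pic.py 11
```

```text
t 14.05 org [0.5512 0.3714 0.0518] az/pitch/roll [102.04  -5.98  -0.2 ] F [ 0.6 -0.  -2.7] gap 0.0142 q6 0.06
{"delta_pos": [[-0.004, 0.006, -0.107], [-0.008, 0.012, -0.215], [-0.012, 0.018, -0.322], [-0.015, 0.024, -0.429], [-0.019, 0.031, -0.536]], "dr": [[0.0, -0.003, 0.001], [0.001, -0.007, 0.001], [0.001, -0.01, 0.002], [0.002, -0.013, 0.003], [0.002, -0.016, 0.003]]}
```

View pics/p11.png

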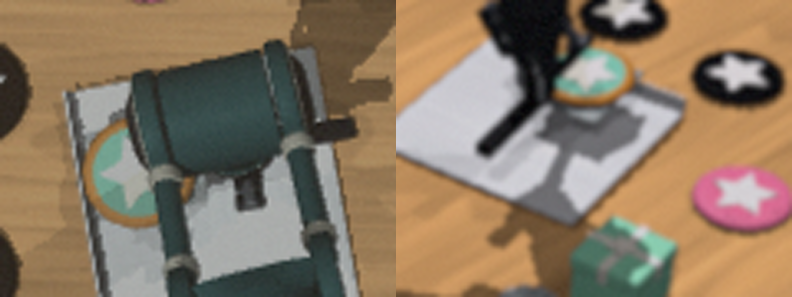

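Now transport, with the nose 6° up and a slow ramp.

```bash
python3 go.py .55 .35 .13 95 -6 5
```

```text
t 14.15 org [0.5521 0.3714 0.0524] az/pitch/roll [102.02  -5.97  -0.29] F [ 0.3  0.1 -2.4] gap 0.0145 q6 0.06
{"delta_pos": [[-0.062, 0.041, -0.264], [-0.125, 0.08, -0.529], [-0.187, 0.119, -0.793], [-0.25, 0.157, -1.057], [-0.312, 0.193, -1.321]], "dr": [[0.0, 0.009, 0.14], [0.001, 0.018, 0.279], [0.001, 0.026, 0.419], [0.001, 0.035, 0.559], [0.001, 0.044, 0.698]]}
```

>>> {"op": "arm_command", "data": {"delta_pos": [[-0.03,0.02,-0.13],[-0.09,0.06,-0.4],[-0.16,0.1,-0.7],[-0.23,0.15,-1.0],[-0.31,0.19,-1.2]], "dr": [[0,0,0.07],[0,0.01,0.21],[0,0.02,0.37],[0,0.03,0.53],[0,0.04,0.7]]}}

```text
time: 14.78
ee_pos: [0.5589, 0.2465, 0.1441]
tool_rot: [[0.996, 0.085, -0.009], [0.085, -0.991, 0.104], [-0.0, -0.104, -0.995]]
contact_force: [-0.4, 0.2, -2.2]
finger_gap: 0.0141
```

```bash
python3 go.py .55 -.33 .13 0 -6 26
```

```text
t 14.78 org [0.55   0.3508 0.1239] az/pitch/roll [94.89 -5.97  0.  ] F [-0.4  0.2 -2.2] gap 0.0141 q6 0.18
{"delta_pos": [[-0.148, 0.429, -0.049], [-0.296, 0.85, -0.097], [-0.443, 1.265, -0.144], [-0.589, 1.672, -0.19], [-0.732, 2.073, -0.236]], "dr": [[0.0, 0.038, 0.363], [0.0, 0.076, 0.726], [0.0, 0.114, 1.089], [0.0, 0.152, 1.452], [0.001, 0.19, 1.815]]}
```

>>> {"op": "arm_command", "data": {"delta_pos": [[-0.05,0.15,-0.02],[-0.14,0.41,-0.05],[-0.26,0.75,-0.08],[-0.4,1.15,-0.13],[-0.56,1.58,-0.18]], "dr": [[0,0.01,0.13],[0,0.03,0.35],[0,0.07,0.65],[0,0.1,1.0],[0,0.14,1.38]]}}

```text
time: 15.4
ee_pos: [0.532, 0.1468, 0.1418]
tool_rot: [[0.987, -0.158, 0.012], [-0.158, -0.982, 0.101], [-0.005, -0.102, -0.995]]
contact_force: [0.4, 0.6, -2.0]
finger_gap: 0.0147
```

```bash
python3 go.py .55 -.33 .13 0 -6 22
```

```text
t 15.40 org [0.5484 0.2501 0.1214] az/pitch/roll [80.88 -5.85  0.26] F [ 0.4  0.6 -2. ] gap 0.0147 q6 0.27
{"delta_pos": [[-0.041, 0.427, -0.05], [-0.082, 0.848, -0.1], [-0.122, 1.261, -0.148], [-0.161, 1.667, -0.196], [-0.197, 2.066, -0.243]], "dr": [[0.001, 0.039, 0.366], [0.003, 0.078, 0.731], [0.004, 0.117, 1.097], [0.006, 0.156, 1.463], [0.007, 0.195, 1.828]]}
```

>>> {"op": "arm_command", "data": {"delta_pos": [[-0.04,0.43,-0.05],[-0.08,0.85,-0.1],[-0.12,1.26,-0.15],[-0.16,1.67,-0.2],[-0.2,2.07,-0.24]], "dr": [[0,0.04,0.37],[0,0.08,0.73],[0,0.12,1.1],[0,0.16,1.46],[0,0.2,1.83]]}}

```text
time: 16.02
ee_pos: [0.5005, 0.0252, 0.1435]
tool_rot: [[0.887, -0.46, 0.045], [-0.462, -0.882, 0.091], [-0.002, -0.101, -0.995]]
contact_force: [0.2, -0.3, -3.4]
finger_gap: 0.0145
```

```bash
python3 go.py .55 -.33 .13 0 -6 17
```

```text
t 16.02 org [0.5488 0.118  0.123 ] az/pitch/roll [62.46 -5.81  0.13] F [ 0.2 -0.3 -3.4] gap 0.0145 q6 0.36
{"delta_pos": [[0.092, 0.383, -0.046], [0.185, 0.759, -0.091], [0.278, 1.127, -0.135], [0.373, 1.489, -0.179], [0.47, 1.843, -0.222]], "dr": [[0.001, 0.038, 0.365], [0.003, 0.077, 0.731], [0.004, 0.115, 1.096], [0.006, 0.154, 1.462], [0.007, 0.192, 1.827]]}
```

>>> {"op": "arm_command", "data": {"delta_pos": [[0.09,0.38,-0.05],[0.19,0.76,-0.09],[0.28,1.13,-0.13],[0.37,1.49,-0.18],[0.47,1.84,-0.22]], "dr": [[0,0.04,0.37],[0,0.08,0.73],[0,0.12,1.1],[0,0.16,1.46],[0,0.2,1.83]]}}

```text
time: 16.65
ee_pos: [0.4745, -0.0861, 0.1454]
tool_rot: [[0.695, -0.715, 0.073], [-0.719, -0.692, 0.07], [-0.0, -0.101, -0.995]]
contact_force: [0.4, 0.3, -2.0]
finger_gap: 0.0145
```

```bash
python3 go.py .55 -.33 .13 0 -6 13; python3 - <<'E'
from cell import get_image
import cv2,numpy as np
o=[cv2.resize(get_image(n)["color"][120:360,100:500],None,fx=1.0,fy=1.0) for n in("top","side")]
cv2.imwrite("pics/t1.png",np.hstack(o))
E
```

```text
t 16.65 org [ 0.5497 -0.0133  0.1248] az/pitch/roll [ 4.405e+01 -5.800e+00  1.000e-02] F [ 0.4  0.3 -2. ] gap 0.0145 q6 0.46
{"delta_pos": [[0.189, 0.277, -0.034], [0.378, 0.548, -0.068], [0.568, 0.813, -0.101], [0.76, 1.072, -0.134], [0.952, 1.325, -0.166]], "dr": [[0.001, 0.035, 0.337], [0.003, 0.07, 0.674], [0.004, 0.105, 1.011], [0.006, 0.14, 1.348], [0.007, 0.175, 1.685]]}
```

View pics/t1.png

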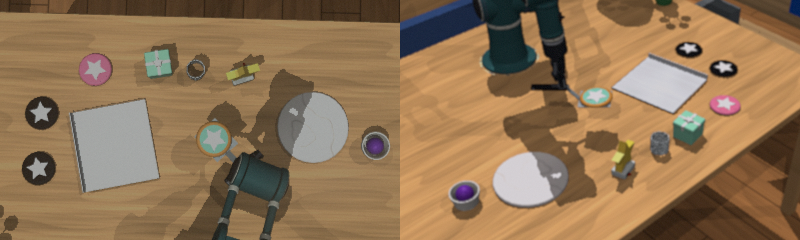

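The cookie is riding on the blade mid-way (top (214,139) in the crop), star side up.

>>> {"op": "arm_command", "data": {"delta_pos": [[0.19,0.28,-0.03],[0.38,0.55,-0.07],[0.57,0.81,-0.1],[0.76,1.07,-0.13],[0.95,1.32,-0.17]], "dr": [[0,0.03,0.34],[0,0.07,0.67],[0,0.1,1.0],[0,0.14,1.35],[0,0.17,1.68]]}}

```text
time: 17.38
ee_pos: [0.4583, -0.1819, 0.148]
tool_rot: [[0.458, -0.884, 0.091], [-0.889, -0.456, 0.047], [-0.0, -0.102, -0.995]]
contact_force: [0.8, -0.1, -2.7]
finger_gap: 0.0145
```

```bash
python3 go.py .56 -.33 .13 0 -6 9
```

```text
t 17.38 org [ 0.5513 -0.1339  0.1276] az/pitch/roll [ 2.726e+01 -5.850e+00  1.000e-02] F [ 0.8 -0.1 -2.7] gap 0.0145 q6 0.56
{"delta_pos": [[0.238, 0.148, -0.019], [0.476, 0.292, -0.038], [0.715, 0.431, -0.056], [0.954, 0.565, -0.074], [1.195, 0.694, -0.091]], "dr": [[0.002, 0.031, 0.301], [0.003, 0.063, 0.603], [0.005, 0.094, 0.904], [0.006, 0.125, 1.205], [0.008, 0.157, 1.506]]}
```

>>> {"op": "arm_command", "data": {"delta_pos": [[0.24,0.15,-0.02],[0.47,0.29,-0.04],[0.7,0.42,-0.05],[0.9,0.54,-0.07],[1.1,0.64,-0.08]], "dr": [[0,0.03,0.3],[0,0.06,0.6],[0,0.09,0.88],[0,0.12,1.14],[0,0.14,1.39]]}}

```text
time: 18.0
ee_pos: [0.455, -0.2585, 0.1492]
tool_rot: [[0.23, -0.968, 0.1], [-0.973, -0.229, 0.024], [-0.0, -0.102, -0.995]]
contact_force: [-0.8, 0.5, -2.5]
finger_gap: 0.0142
```

```bash
python3 go.py .56 -.33 .11 0 -6 6
```

```text
t 18.00 org [ 0.5568 -0.2344  0.1288] az/pitch/roll [ 1.33e+01 -5.88e+00  1.00e-02] F [-0.8  0.5 -2.5] gap 0.0142 q6 0.68
{"delta_pos": [[0.193, 0.057, 0.047], [0.386, 0.11, 0.095], [0.579, 0.162, 0.143], [0.773, 0.211, 0.191], [0.967, 0.257, 0.239]], "dr": [[0.002, 0.023, 0.221], [0.004, 0.046, 0.441], [0.006, 0.069, 0.662], [0.008, 0.092, 0.882], [0.01, 0.115, 1.103]]}
```

>>> {"op": "arm_command", "data": {"delta_pos": [[0.2,0.06,0.02],[0.39,0.11,0.05],[0.57,0.16,0.1],[0.74,0.2,0.15],[0.88,0.24,0.2]], "dr": [[0,0.02,0.22],[0,0.05,0.44],[0,0.07,0.65],[0,0.09,0.84],[0,0.1,1.0]]}}

```text
time: 18.62
ee_pos: [0.4546, -0.3126, 0.1355]
tool_rot: [[0.058, -0.993, 0.102], [-0.998, -0.057, 0.007], [-0.001, -0.102, -0.995]]
contact_force: [-0.6, 0.3, -3.0]
finger_gap: 0.0144
```

```bash
python3 go.py .56 -.33 .10 0 -4 5
```

```text
t 18.62 org [ 0.559  -0.3065  0.1151] az/pitch/roll [ 3.31 -5.87  0.04] F [-0.6  0.3 -3. ] gap 0.0144 q6 0.78
{"delta_pos": [[0.058, 0.003, 0.039], [0.117, 0.005, 0.077], [0.175, 0.008, 0.116], [0.233, 0.01, 0.155], [0.292, 0.011, 0.194]], "dr": [[-0.037, 0.006, 0.066], [-0.075, 0.013, 0.132], [-0.112, 0.019, 0.198], [-0.149, 0.026, 0.264], [-0.186, 0.032, 0.33]]}
```

>>> {"op": "arm_command", "data": {"delta_pos": [[0.1,0,0.05],[0.2,0,0.12],[0.28,0.01,0.2],[0.34,0.01,0.26],[0.36,0.01,0.3]], "dr": [[0,0,0.08],[0,0.01,0.17],[0,0.02,0.25],[0,0.03,0.31],[0,0.03,0.33]]}}

```text
time: 19.25
ee_pos: [0.4571, -0.3336, 0.1175]
tool_rot: [[0.002, -0.995, 0.102], [-1.0, -0.001, 0.002], [-0.001, -0.102, -0.995]]
contact_force: [-0.7, 0.6, -1.8]
finger_gap: 0.0144
```

```bash
python3 go.py; cat > pb.py <<'E'
import sys
from cell import get_image
from h import *
k=sys.argv[1];out=[]
for n,(y0,x0) in(("top",(190,355)),("side",(210,155))):
    d=get_image(n);np.savez(n+k+".npz",**d);out.append(cv2.resize(d["color"][y0:y0+110,x0:x0+130],None,fx=3,fy=3,interpolation=2))
cv2.imwrite(f"pics/p{k}.png",np.hstack(out))
d=load(f"top{k}.npz");c=d["color"];hsv=cv2.cvtColor(c,cv2.COLOR_BGR2HSV)
m=cv2.inRange(hsv,(65,35,60),(90,255,255));m2=np.zeros_like(m);m2[190:300,355:485]=m[190:300,355:485]
ys,xs=np.nonzero(m2);print("mint px",len(xs), xs.mean() if len(xs) else None, ys.mean() if len(xs) else None)
if len(xs)>20:
    e=cv2.minEnclosingCircle(np.c_[xs,ys].astype(np.float32));print(e)
    for z in(.02,.06,.1):print(z,ray(d,*e[0],z).round(4))
    P=cloud(d);print("med z",np.median(P[ys,xs,2]).round(4))
E
python3 pb.py 20
```

```text
t 19.25 org [ 0.5617 -0.3334  0.0971] az/pitch/roll [ 0.08 -5.86  0.08] F [-0.7  0.6 -1.8] gap 0.0144 q6 0.81
mint px 365 419.041095890411 258.627397260274
((427.64349365234375, 272.7152404785156), 30.95852279663086)
0.02 [ 0.5202 -0.3774  0.02  ]
0.06 [ 0.5195 -0.3687  0.06  ]
0.1 [ 0.5188 -0.36    0.1   ]
med z 0.1052
```

View pics/p20.png

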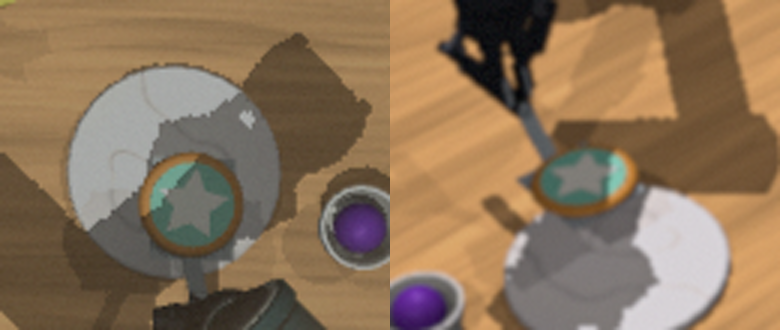

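```bash
cat > ck.py <<'E'
import sys
from h import *
def cookie(k,z):
    d=load(f"top{k}.npz");hsv=cv2.cvtColor(d["color"],cv2.COLOR_BGR2HSV)
    m=cv2.inRange(hsv,(8,100,50),(24,255,255))|cv2.inRange(hsv,(60,30,60),(95,255,255))
    # ring = pixels with strong orange hue adjacent to mint: grow from mint
    mint=cv2.inRange(hsv,(65,35,60),(90,255,255))
    sel=np.zeros_like(m);sel[190:300,355:465]=mint[190:300,355:465]
    n,l,st,ce=cv2.connectedComponentsWithStats(cv2.morphologyEx(sel,3,np.ones((7,7),np.uint8)));i=1+st[1:,4].argmax()
    pts=np.argwhere(l==i)[:,::-1].astype(np.float32)
    h=cv2.convexHull(pts);e=cv2.fitEllipse(h) if len(h)>5 else None
    print("icing ellipse",e);p=ray(d,*e[0],z);print("centre",p.round(4));return p
cookie(sys.argv[1],float(sys.argv[2]))
E
python3 ck.py 20 .108
```

```text
icing ellipse ((418.56024169921875, 257.7271728515625), (26.89063262939453, 27.444116592407227), 93.67893981933594)
centre [ 0.5636 -0.33    0.108 ]
```

The cookie sits within 2–3 mm of the blade centre, star up, over the board (top pixel (418,258)). Next I'll lower it and tilt.

```bash
python3 go.py .593 -.332 .055 0 0 6
```

```text
t 19.35 org [ 0.5616 -0.3331  0.097 ] az/pitch/roll [ 0.1  -5.85  0.09] F [ 0.2  0.9 -3. ] gap 0.0145 q6 0.81
{"delta_pos": [[-0.003, -0.084, 0.096], [-0.007, -0.168, 0.193], [-0.01, -0.253, 0.289], [-0.014, -0.338, 0.386], [-0.017, -0.424, 0.483]], "dr": [[-0.097, 0.002, 0.002], [-0.195, 0.003, 0.003], [-0.292, 0.005, 0.005], [-0.39, 0.006, 0.007], [-0.487, 0.008, 0.008]]}
```

>>> {"op": "arm_command", "data": {"delta_pos": [[0,-0.05,0.05],[-0.01,-0.13,0.15],[-0.01,-0.23,0.26],[-0.01,-0.34,0.39],[-0.02,-0.42,0.48]], "dr": [[-0.06,0,0],[-0.15,0,0],[-0.26,0,0],[-0.39,0,0],[-0.5,0,0]]}}

```text
time: 19.98
ee_pos: [0.4858, -0.332, 0.091]
tool_rot: [[0.002, -1.0, 0.013], [-1.0, -0.002, 0.002], [-0.002, -0.013, -1.0]]
contact_force: [-0.1, 0.5, -3.2]
finger_gap: 0.0143
```

```bash
python3 go.py .5937 -.332 .031 0 12 10
```

```text
t 19.98 org [ 0.5882 -0.3317  0.0613] az/pitch/roll [ 0.13 -0.77  0.09] F [-0.1  0.5 -3.2] gap 0.0143 q6 0.92
{"delta_pos": [[0.0, -0.02, 0.013], [0.0, -0.042, 0.026], [0.0, -0.064, 0.04], [0.0, -0.087, 0.053], [0.001, -0.11, 0.067]], "dr": [[-0.128, 0.001, 0.001], [-0.255, 0.001, 0.003], [-0.383, 0.002, 0.004], [-0.511, 0.003, 0.006], [-0.639, 0.004, 0.007]]}
```

>>> {"op": "arm_command", "data": {"delta_pos": [[0,-0.02,0.02],[0,-0.04,0.04],[0,-0.065,0.06],[0,-0.09,0.08],[0,-0.11,0.1]], "dr": [[-0.13,0,0],[-0.25,0,0],[-0.38,0,0],[-0.51,0,0],[-0.64,0,0]]}}

```text
time: 20.6
ee_pos: [0.492, -0.3324, 0.086]
tool_rot: [[0.002, -0.995, -0.097], [-1.0, -0.002, 0.001], [-0.001, 0.097, -0.995]]
contact_force: [0.1, -0.5, -2.2]
finger_gap: 0.0143
```

```bash
python3 go.py .5937 -.332 .0265 0 12 5;python3 pb.py 21
```

```text
t 20.60 org [ 0.5905 -0.3321  0.0452] az/pitch/roll [0.11 5.59 0.05] F [ 0.1 -0.5 -2.2] gap 0.0143 q6 1.00
{"delta_pos": [[-0.001, -0.029, 0.023], [-0.002, -0.058, 0.047], [-0.003, -0.088, 0.071], [-0.005, -0.119, 0.095], [-0.006, -0.151, 0.119]], "dr": [[-0.128, 0.001, 0.002], [-0.256, 0.001, 0.004], [-0.385, 0.002, 0.007], [-0.513, 0.002, 0.009], [-0.641, 0.003, 0.011]]}
mint px 1281 441.5035128805621 264.3450429352069
((435.0224304199219, 268.9461975097656), 41.09130859375)
0.02 [ 0.5329 -0.4009  0.02  ]
0.06 [ 0.5319 -0.3917  0.06  ]
0.1 [ 0.531  -0.3824  0.1   ]
med z 0.4907
```

View pics/p21.png

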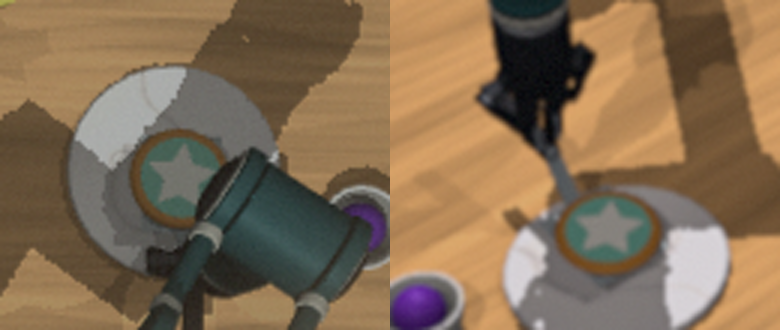

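>>> {"op": "arm_command", "data": {"delta_pos": [[0,-0.03,0.02],[0,-0.06,0.045],[0,-0.09,0.07],[0,-0.12,0.09],[0,-0.15,0.12]], "dr": [[-0.13,0,0],[-0.26,0,0],[-0.38,0,0],[-0.51,0,0],[-0.64,0,0]]}}

```text
time: 21.32
ee_pos: [0.5003, -0.3322, 0.0778]
tool_rot: [[0.002, -0.978, -0.208], [-1.0, -0.002, 0.001], [-0.001, 0.208, -0.978]]
contact_force: [-0.9, 0.7, -1.2]
finger_gap: 0.0142
```

```bash
python3 go.py .598 -.332 .0355 0 26 8
```

```text
t 21.32 org [ 0.5936 -0.332   0.0263] az/pitch/roll [ 0.13 12.02  0.06] F [-0.9  0.7 -1.2] gap 0.0142 q6 1.06
{"delta_pos": [[-0.0, -0.022, -0.072], [-0.001, -0.045, -0.144], [-0.001, -0.069, -0.215], [-0.002, -0.096, -0.286], [-0.002, -0.123, -0.356]], "dr": [[-0.175, 0.0, 0.002], [-0.35, 0.0, 0.003], [-0.524, 0.001, 0.005], [-0.699, 0.001, 0.006], [-0.874, 0.001, 0.008]]}
```

>>> {"op": "arm_command", "data": {"delta_pos": [[0,-0.02,-0.07],[0,-0.045,-0.14],[0,-0.07,-0.21],[0,-0.095,-0.28],[0,-0.12,-0.35]], "dr": [[-0.17,0,0],[-0.35,0,0],[-0.52,0,0],[-0.7,0,0],[-0.87,0,0]]}}

```text
time: 21.95
ee_pos: [0.5118, -0.3323, 0.0975]
tool_rot: [[0.002, -0.935, -0.354], [-1.0, -0.002, 0.0], [-0.001, 0.354, -0.935]]
contact_force: [-1.7, -0.0, -1.2]
finger_gap: 0.0143
```

```bash
python3 go.py .598 -.332 .0355 0 26 4;python3 pb.py 22
```

```text
t 21.95 org [ 0.5962 -0.3321  0.0324] az/pitch/roll [ 0.13 20.73  0.05] F [-1.7 -0.  -1.2] gap 0.0143 q6 1.12
{"delta_pos": [[-0.001, -0.015, -0.054], [-0.002, -0.03, -0.107], [-0.003, -0.047, -0.16], [-0.005, -0.064, -0.213]], "dr": [[-0.132, -0.0, 0.003], [-0.264, -0.0, 0.006], [-0.396, -0.0, 0.009], [-0.527, -0.0, 0.012]]}
mint px 2000 435.2225 247.565
((433.1501159667969, 254.12753295898438), 55.201263427734375)
0.02 [ 0.5803 -0.3944  0.02  ]
0.06 [ 0.5782 -0.3853  0.06  ]
0.1 [ 0.5762 -0.3762  0.1   ]
med z 0.4904
```

View pics/p22.png

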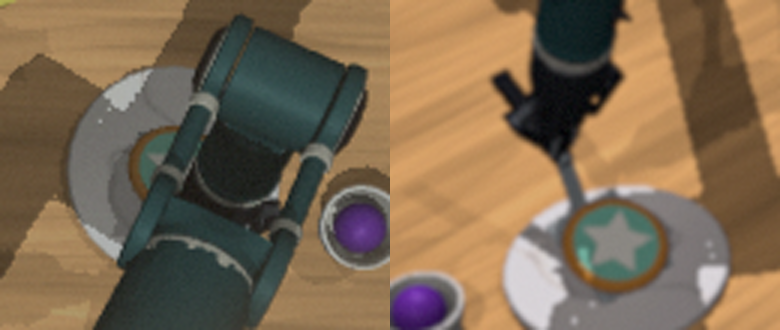

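>>> {"op": "arm_command", "data": {"delta_pos": [[0,-0.015,-0.05],[0,-0.03,-0.1],[0,-0.045,-0.16],[0,-0.06,-0.21],[0,-0.06,-0.21]], "dr": [[-0.13,0,0],[-0.26,0,0],[-0.4,0,0],[-0.53,0,0],[-0.53,0,0]]}}

```text
time: 22.68
ee_pos: [0.5196, -0.3322, 0.1075]
tool_rot: [[0.002, -0.899, -0.438], [-1.0, -0.002, -0.0], [-0.001, 0.438, -0.899]]
contact_force: [-1.5, -0.1, 0.4]
finger_gap: 0.0145
```

```bash
python3 go.py .548 -.332 .0355 0 26 5;python3 pb.py 23
```

```text
t 22.68 org [ 0.5977 -0.332   0.035 ] az/pitch/roll [ 0.16 25.98  0.06] F [-1.5 -0.1  0.4] gap 0.0145 q6 1.14
{"delta_pos": [[-0.001, 0.15, 0.071], [-0.002, 0.299, 0.142], [-0.003, 0.449, 0.213], [-0.005, 0.599, 0.284], [-0.006, 0.749, 0.354]], "dr": [[-0.0, -0.0, 0.003], [-0.001, -0.0, 0.006], [-0.001, -0.0, 0.009], [-0.002, -0.001, 0.011], [-0.002, -0.001, 0.014]]}
mint px 2298 432.2497824194952 242.95039164490862
((434.5, 249.5), 63.328609466552734)
0.02 [ 0.5953 -0.3986  0.02  ]
0.06 [ 0.5929 -0.3894  0.06  ]
0.1 [ 0.5905 -0.3802  0.1   ]
med z 0.5461
```

View pics/p23.png

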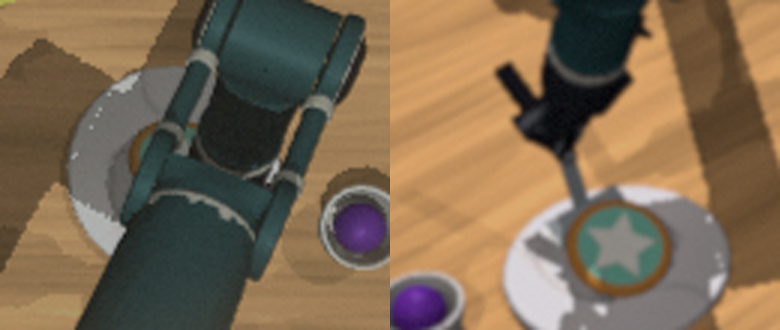

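>>> {"op": "arm_command", "data": {"delta_pos": [[0,0.1,0.045],[0,0.25,0.115],[0,0.42,0.195],[0,0.59,0.275],[0,0.75,0.35]], "dr": [[0,0,0],[0,0,0],[0,0,0],[0,0,0],[0,0,0]]}}

```text
time: 23.4
ee_pos: [0.4687, -0.3323, 0.1083]
tool_rot: [[0.002, -0.899, -0.437], [-1.0, -0.002, 0.0], [-0.001, 0.437, -0.899]]
contact_force: [0.5, 0.9, -2.6]
finger_gap: 0.0144
```

```bash
python3 go.py .498 -.332 .0355 0 26 5;python3 pb.py 24
```

```text
t 23.40 org [ 0.5468 -0.3321  0.0359] az/pitch/roll [ 0.13 25.93  0.07] F [ 0.5  0.9 -2.6] gap 0.0144 q6 1.12
{"delta_pos": [[-0.001, 0.146, 0.072], [-0.002, 0.291, 0.144], [-0.004, 0.437, 0.216], [-0.005, 0.583, 0.287], [-0.006, 0.729, 0.359]], "dr": [[-0.001, 0.0, 0.002], [-0.003, 0.001, 0.005], [-0.004, 0.001, 0.007], [-0.006, 0.001, 0.009], [-0.007, 0.001, 0.012]]}
mint px 1972 434.75152129817445 250.02738336713995
((434.5437316894531, 256.8955383300781), 52.0164909362793)
0.02 [ 0.5715 -0.399   0.02  ]
0.06 [ 0.5697 -0.3898  0.06  ]
0.1 [ 0.5678 -0.3806  0.1   ]
med z 0.4862
```

View pics/p24.png

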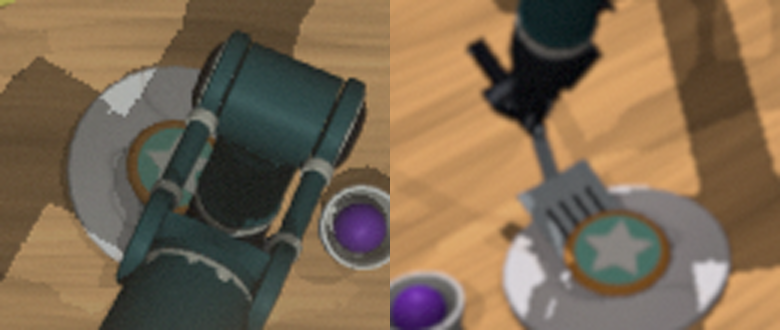

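>>> {"op": "arm_command", "data": {"delta_pos": [[0,0.15,0.073],[0,0.33,0.16],[0,0.51,0.25],[0,0.69,0.335],[0,0.87,0.42]], "dr": [[0,0,0],[0,0,0],[0,0,0],[0,0,0],[0,0,0]]}}

```text
time: 24.12
ee_pos: [0.4107, -0.3324, 0.1084]
tool_rot: [[0.002, -0.899, -0.437], [-1.0, -0.002, 0.0], [-0.001, 0.437, -0.899]]
contact_force: [-0.1, 0.6, -2.1]
finger_gap: 0.0146
```

```bash
python3 go.py .44 -.332 .05 0 24 5;python3 pb.py 25
```

```text
t 24.12 org [ 0.4889 -0.3321  0.036 ] az/pitch/roll [ 0.14 25.93  0.07] F [-0.1  0.6 -2.1] gap 0.0146 q6 1.09
{"delta_pos": [[-0.002, 0.171, 0.041], [-0.003, 0.341, 0.081], [-0.005, 0.511, 0.122], [-0.006, 0.682, 0.163], [-0.008, 0.852, 0.204]], "dr": [[0.039, 0.0, 0.002], [0.077, 0.001, 0.005], [0.116, 0.001, 0.007], [0.155, 0.001, 0.01], [0.193, 0.001, 0.012]]}
mint px 1419 436.03241719520787 257.12684989429175
((434.0, 273.0), 47.707542419433594)
0.02 [ 0.5198 -0.3978  0.02  ]
0.06 [ 0.5192 -0.3886  0.06  ]
0.1 [ 0.5185 -0.3794  0.1   ]
med z 0.4789
```

View pics/p25.png

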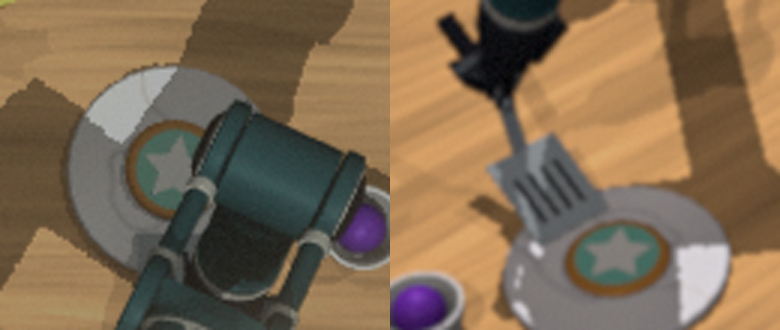

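The cookie lies flat on the board (side crop (618,258)) and the blade is clear of it. I'm backing off, levelling and going to bare table.

>>> {"op": "arm_command", "data": {"delta_pos": [[0,0.2,0.05],[0,0.4,0.05],[0,0.55,0],[0,0.65,-0.15],[0,0.7,-0.4]], "dr": [[0,0,0],[0,0,0],[0.1,0,0],[0.3,0,0],[0.6,0,0]]}}

```text
time: 24.85
ee_pos: [0.3842, -0.3324, 0.149]
tool_rot: [[0.002, -0.941, -0.339], [-1.0, -0.002, 0.001], [-0.001, 0.339, -0.941]]
contact_force: [-0.5, 0.2, -1.8]
finger_gap: 0.0141
```

```bash
python3 go.py .46 -.28 .12 0 0 5;python3 pb.py 26; python3 ck.py 26 .021
```

```text
t 24.85 org [ 0.4697 -0.3321  0.0853] az/pitch/roll [ 0.14 19.79  0.08] F [-0.5  0.2 -1.8] gap 0.0141 q6 1.01
{"delta_pos": [[-0.175, 0.101, 0.021], [-0.35, 0.193, 0.044], [-0.524, 0.278, 0.068], [-0.699, 0.353, 0.093], [-0.874, 0.421, 0.118]], "dr": [[0.396, 0.001, 0.002], [0.792, 0.002, 0.005], [1.187, 0.003, 0.007], [1.583, 0.004, 0.01], [1.979, 0.005, 0.012]]}
mint px 1441 442.09576682859125 269.36086051353226
((439.16217041015625, 263.1351318359375), 43.81132507324219)
0.02 [ 0.5519 -0.414   0.02  ]
0.06 [ 0.5505 -0.4045  0.06  ]
0.1 [ 0.5491 -0.3949  0.1   ]
med z 0.531
icing ellipse ((440.0184631347656, 284.73687744140625), (43.72365951538086, 73.10601806640625), 26.015758514404297)
centre [ 0.4829 -0.4172  0.021 ]
```

View pics/p26.png

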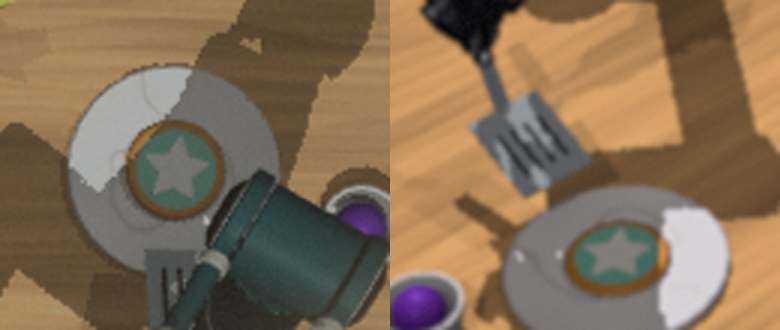

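The cookie is at top pixel ≈(414,246) and the board centre at (412,247), so it is centred within a few mm and flat, star up. The icing mask was fooled by the teal arm here, so I read this off the picture.

>>> {"op": "arm_command", "data": {"delta_pos": [[-0.1,0.1,0.0],[-0.25,0.19,-0.05],[-0.4,0.28,-0.1],[-0.6,0.35,-0.1],[-0.85,0.42,-0.1]], "dr": [[0.4,0,0],[0.8,0,0],[1.2,0,0],[1.6,0,0],[1.98,0,0]]}}

```text
time: 25.58
ee_pos: [0.3624, -0.2812, 0.1628]
tool_rot: [[0.002, -1.0, -0.0], [-1.0, -0.002, 0.001], [-0.001, 0.0, -1.0]]
contact_force: [-0.6, 0.2, -2.0]
finger_gap: 0.0149
```

```bash
python3 go.py .56 -.05 .10 0 0 8
```

```text
t 25.57 org [ 0.4643 -0.281   0.1318] az/pitch/roll [0.11 0.02 0.04] F [-0.6  0.2 -2. ] gap 0.0149 q6 0.85
{"delta_pos": [[-0.481, -0.2, 0.067], [-0.963, -0.4, 0.133], [-1.444, -0.6, 0.2], [-1.925, -0.801, 0.266], [-2.407, -1.001, 0.333]], "dr": [[0.0, 0.001, 0.001], [0.001, 0.001, 0.003], [0.001, 0.002, 0.004], [0.001, 0.002, 0.005], [0.001, 0.003, 0.007]]}
```

>>> {"op": "arm_command", "data": {"delta_pos": [[-0.4,-0.15,0.05],[-0.9,-0.38,0.1],[-1.5,-0.62,0.2],[-2.1,-0.87,0.3],[-2.7,-1.12,0.37]], "dr": [[0,0,0],[0,0,0],[0,0,0],[0,0,0],[0,0,0]]}}

```text
time: 26.2
ee_pos: [0.4294, -0.1182, 0.1402]
tool_rot: [[0.002, -1.0, -0.003], [-1.0, -0.002, 0.001], [-0.001, 0.003, -1.0]]
contact_force: [0.2, -0.5, -1.9]
finger_gap: 0.0146
```

```bash
python3 go.py .56 -.05 .03 0 0 5
```

```text
t 26.20 org [ 0.5313 -0.118   0.1089] az/pitch/roll [0.11 0.16 0.05] F [ 0.2 -0.5 -1.9] gap 0.0146 q6 1.24
{"delta_pos": [[-0.227, -0.097, 0.264], [-0.454, -0.193, 0.528], [-0.681, -0.29, 0.792], [-0.908, -0.386, 1.056], [-1.135, -0.483, 1.32]], "dr": [[0.003, 0.001, 0.002], [0.006, 0.002, 0.004], [0.009, 0.003, 0.006], [0.013, 0.004, 0.009], [0.016, 0.005, 0.011]]}
```

>>> {"op": "arm_command", "data": {"delta_pos": [[-0.4,-0.16,0.2],[-0.8,-0.33,0.5],[-1.05,-0.45,0.8],[-1.13,-0.48,1.1],[-1.13,-0.48,1.32]], "dr": [[0,0,0],[0,0,0],[0,0,0],[0,0,0],[0,0,0]]}}

```text
time: 26.82
ee_pos: [0.4574, -0.051, 0.0603]
tool_rot: [[0.003, -1.0, -0.004], [-1.0, -0.003, 0.001], [-0.001, 0.004, -1.0]]
contact_force: [0.4, 0.9, -2.5]
finger_gap: 0.0146
```

```bash
python3 go.py .56 -.05 .003 0 0 5
```

```text
t 26.82 org [ 0.5593 -0.0506  0.029 ] az/pitch/roll [0.18 0.2  0.06] F [ 0.4  0.9 -2.5] gap 0.0146 q6 1.40
{"delta_pos": [[-0.003, -0.002, 0.088], [-0.006, -0.004, 0.176], [-0.01, -0.007, 0.263], [-0.013, -0.009, 0.351], [-0.016, -0.011, 0.439]], "dr": [[0.004, 0.001, 0.004], [0.008, 0.003, 0.007], [0.012, 0.004, 0.011], [0.016, 0.005, 0.014], [0.02, 0.006, 0.018]]}
```

>>> {"op": "arm_command", "data": {"delta_pos": [[0,0,0.1],[0,0,0.2],[0,0,0.3],[0,0,0.4],[0,0,0.44]], "dr": [[0,0,0],[0,0,0],[0,0,0],[0,0,0],[0,0,0]]}}

```text
time: 27.45
ee_pos: [0.4578, -0.0515, 0.0346]
tool_rot: [[0.002, -1.0, -0.003], [-1.0, -0.002, 0.001], [-0.001, 0.003, -1.0]]
contact_force: [-0.3, 0.3, -1.4]
finger_gap: 0.0146
```

>>> {"op": "arm_command", "data": {"delta_pos": [[0,0,0.02],[0,0,0.04],[0,0,0.04]], "dr": [[0,0,0],[0,0,0],[0,0,0]]}}

```text
time: 27.82
ee_pos: [0.4582, -0.0515, 0.0326]
tool_rot: [[0.002, -1.0, -0.002], [-1.0, -0.002, 0.001], [-0.001, 0.002, -1.0]]
contact_force: [0.4, 0.6, -1.5]
finger_gap: 0.0144
```

```bash
python3 go.py
```

```text
t 27.82 org [ 0.5601 -0.0512  0.0015] az/pitch/roll [0.11 0.1  0.06] F [ 0.4  0.6 -1.5] gap 0.0144 q6 1.40
```

>>> {"op": "arm_command", "data": {"delta_pos": [[0,0,0.01],[0,0,0.025],[0,0,0.025]], "dr": [[0,0,0],[0,0,0],[0,0,0]]}}

```text
time: 28.2
ee_pos: [0.4577, -0.0514, 0.0314]
tool_rot: [[0.002, -1.0, -0.003], [-1.0, -0.002, 0.001], [-0.001, 0.003, -1.0]]
contact_force: [-3.0, 1.3, 4.1]
finger_gap: 0.0145
```

```bash
python3 go.py; python3 - <<'E'
from cell import get_image
import cv2
d=get_image("side");cv2.imwrite("pics/s9.png",cv2.resize(d["color"][190:280,230:350],None,fx=6,fy=6,interpolation=2))
E
```

```text
t 28.20 org [ 5.597e-01 -5.120e-02  2.000e-04] az/pitch/roll [0.12 0.16 0.06] F [-3.   1.3  4.1] gap 0.0145 q6 1.40
```

View pics/s9.png

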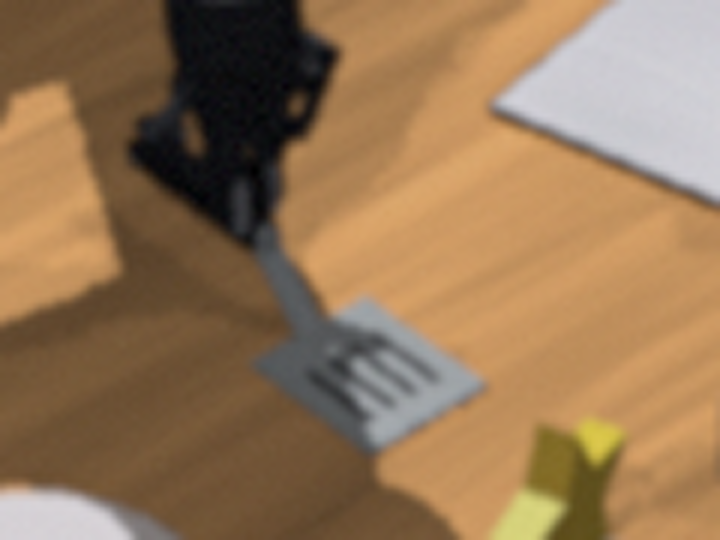

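The contact force reads 4 N up and the blade lies flat on the table. I'm releasing and then rising.

>>> {"op": "arm_command", "data": {"delta_pos": [[0,0,0],[0,0,0],[0,0,0],[0,0,0],[0,0,0]], "dr": [[0,0,0],[0,0,0],[0,0,0],[0,0,0],[0,0,0]], "hand": 100, "grip_force": 20}}

```text
time: 28.88
ee_pos: [0.458, -0.0514, 0.031]
tool_rot: [[0.002, -1.0, -0.002], [-1.0, -0.002, 0.001], [-0.001, 0.002, -1.0]]
contact_force: [-0.2, -0.4, -0.5]
finger_gap: 0.0851
```

>>> {"op": "arm_command", "data": {"delta_pos": [[0,0,-0.1],[0,0,-0.4],[0,0,-0.9],[0,0,-1.5],[0,0,-2.1]], "dr": [[0,0,0],[0,0,0],[0,0,0],[0,0,0],[0,0,0]]}}

```text
time: 29.5
ee_pos: [0.4581, -0.0516, 0.1584]
tool_rot: [[0.002, -1.0, -0.002], [-1.0, -0.002, 0.001], [-0.001, 0.002, -1.0]]
contact_force: [0.2, -0.1, -0.6]
finger_gap: 0.0856
```

>>> {"op": "arm_command", "data": {"delta_pos": [[0,0.3,-0.3],[0,0.6,-0.6],[0,0.8,-0.8],[0,0.8,-0.8]], "dr": [[0,0,0],[0,0,0],[0,0,0],[0,0,0]]}}

```text
time: 30.0
ee_pos: [0.4107, -0.0519, 0.2062]
tool_rot: [[0.002, -1.0, 0.001], [-1.0, -0.002, 0.001], [-0.001, -0.001, -1.0]]
contact_force: [0.1, -0.4, -0.3]
finger_gap: 0.0852
```

```bash
python3 go.py; python3 - <<'E'
from cell import get_image
from h import *
for n in("top","side"):
    d=get_image(n);np.savez(n+"30.npz",**d);cv2.imwrite(f"pics/{n}30.png",d["color"])
E
python3 ck.py 30 .021
python3 - <<'E'
from h import *
d=load("side30.npz");hsv=cv2.cvtColor(d["color"],cv2.COLOR_BGR2HSV)
m=cv2.inRange(hsv,(65,35,50),(95,255,255));m2=np.zeros_like(m);m2[270:320,190:275]=m[270:320,190:275]
p=np.argwhere(m2>0)[:,::-1].astype(np.float32);e=cv2.fitEllipse(cv2.convexHull(p));print(e,ray(d,*e[0],.022).round(4))
d=load("top30.npz");P=cloud(d).reshape(-1,3);m=(np.hypot(P[:,0]-.605,P[:,1]+.332)<.045)&(P[:,2]<.05);Q=P[m]
print("plane",np.linalg.lstsq(np.c_[Q[:,0]-.605,Q[:,1]+.332,np.ones(len(Q))],Q[:,2],rcond=None)[0])
E
```

```text
t 30.00 org [ 0.5127 -0.0517  0.1753] az/pitch/roll [ 0.1  -0.03  0.03] F [ 0.1 -0.4 -0.3] gap 0.0852 q6 1.38
icing ellipse ((413.2505187988281, 246.1239013671875), (25.43265151977539, 26.205963134765625), 125.10042572021484)
centre [ 0.6042 -0.33    0.021 ]
((230.18272399902344, 294.2833251953125), (18.43621253967285, 26.84256935119629), 81.16038513183594) [ 0.6028 -0.3289  0.022 ]
plane [-0.02287105  0.01617378  0.02482607]
```

View pics/top30.png

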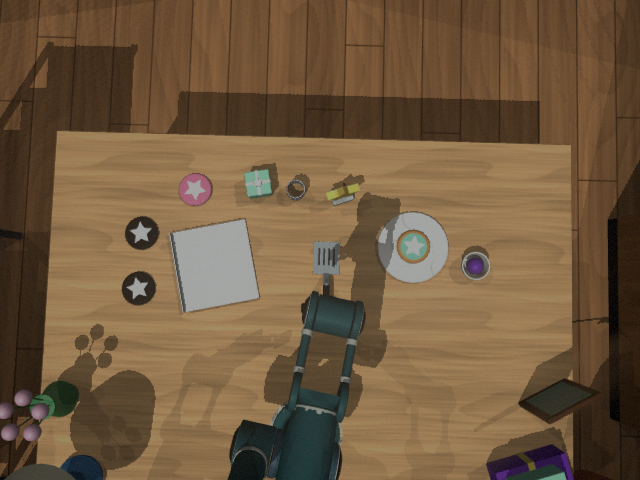

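View pics/side30.png

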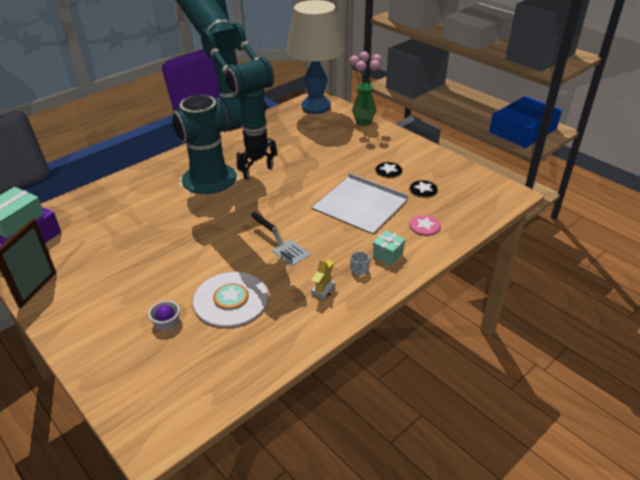

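The cookie lies on the board, star up, at top (413,246) and side (230,294). The turner lies flat on bare table at top (326,257), the bystanders are where they were, and the robot touches nothing. I'm handing it in.

```bash
python3 -c "
from cell import ticket
print(ticket.job_done())"
```

```text
the job is handed in; nothing more can be done
None
```

I slid the turner under the cookie against the sheet's turned-up edge and carried it to the board. There I tilted the blade 26° and drew it out from under the cookie, then laid the turner flat on the bare table. The job was handed in at about 30 s of the 67 s allowed.

**Cookie:** it lies star side up, about 2 mm from the board's centre. Two views agree: top gives (0.604, -0.330), side gives (0.603, -0.329), and the board centre is (0.602, -0.329). That leaves it wholly on the board with wide margin. No reading showed more than about 6 N on the tool.

**Turner and bystanders:** the turner lies flat between the sheet and the board with the gripper open and well clear. The other things and the look-alikes appear unmoved in both pictures.

**Checks that disagreed:**
- A plane fitted to the coarse depth readings over the cookie gave a tilt of about 1.5°. I put that down to depth noise, because the pictures show the cookie flat.
- One colour-mask reading during the withdrawal was spoiled by the teal arm. I discarded it and repeated it after the arm had left.
- The gripper read about 14.5 mm on the 20 mm handle, but it never slipped.

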